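# Weigh the large sample canister on the bench spring balance

## Task

Weigh the largest of the three sample canisters: hang it by its wire eye on the hook of the bench spring balance, lowering it slowly and gently until the hook carries all of its unknown weight, so that the sprung hook neither jumps, bounces nor is dragged to the end of its travel when you let go. Once it hangs still, slide the black marker down the scale level with the balance's pointer to record the reading, and leave the canister hanging. Leave everything else where it stands.

Things in the scene. Friction and masses are not known exactly. Their poses are not given: they have to be found in the camera images.
- stand: Bench spring balance, fixed: grey foot plate (185 x 165 mm) with a 265 mm tall aluminium back plate, a spring barrel, a sprung hook, a white scale strip and a sliding marker. Origin on the table, z up; its -x axis points to the front, the way the hook arm points; +y is the side of the scale and marker. The back plate's front face is 45 mm behind the origin (+x), and spans y -30 to +82 mm.
- hook_seat (a point): Load seat of the sprung hook: top of its 5 mm wire at the bottom of the hook's valley, 212.5 mm above the table at no load, at x = -97 mm, y = 0 in the balance's frame; goes down with the hook. The hook arm is a straight wire along the balance's x axis from its carriage (x = 0) forward to the valley, which it enters 7 mm higher; the wire's underside here is 5 mm below the seat.
- hook_tip (a point): Top of the hook's rounded, upturned tip, 9 mm in front of the seat (balance's -x) and 8.5 mm above it; moves with the hook.
- hook (a joint): How far the sprung hook has gone down from no load, m (0 at no load, end of travel 0.085). The spring gives about 14 mm per newton (70 N/m), lightly damped: let go out of balance it bobs for a few seconds.
- pointer_line (a point): Dark pointer on the hook's carriage over the scale strip, moves down with the hook; 210 mm above the table at no load, axes parallel to the balance's.
- marker (a joint): How far the black marker has been slid down its rod from the scale's zero, m (-0.034 to 0.085; starts above zero, so negative). Drag about 2 N; it stays where it is left. The same value as joint hook means level with the pointer.
- marker_line (a point): The marker's thin index line over the scale strip, to be brought level with the pointer.
- marker_pad (a point): Top centre of the ribbed thumb pad (24 x 20 mm, 8 mm thick) at the free end of the marker's lever, 78 mm in front of the back plate and 66 mm to the +y side of the hook arm; press down here. It is 9 mm above the marker's index line.
- can_large: Largest sample canister, loose: round aluminium can with a steel screw lid, 40 mm diameter, 52 mm tall to the top of the lid, with a wire eye standing 26 mm above the lid. Origin at the centre of its underside, z up. The eye lies in the can's y-z plane (its opening faces the can's x axis). Unknown weight, about 115 to 500 g.
- can_large_eye (a point): Underside of the top of the large canister's wire eye, 74 mm above the canister's underside and 22 mm above its lid. Wire 4 mm; opening 24 mm wide and 22 mm high at its middle, arched at the top.
- can_mid: Middle canister, same make, 36 mm diameter, 42 mm tall plus 26 mm eye, loose; leave it.
- can_small: Small canister, same make, 32 mm diameter, 34 mm tall plus 26 mm eye, loose; leave it.
- block: Grey holder block, fixed, 190 x 70 x 18 mm, with three round wells 44 mm wide and 8 mm deep in a row along its x axis, 58 mm apart; a canister stands in each, in any order, eye across the row. Origin at the centre of its underside.
- beaker: 50 ml glass beaker, 46 mm wide, 58 mm high, origin under its centre, bystander.
- spare_tube: Small dropper bottle, 34 mm wide, 62 mm high, origin under its centre, bystander.
- spare_bottle: Bottle with white cap, 60 mm wide, 94 mm high, origin under its centre, bystander.
- sample_syringe: Small syringe lying on the table, 104 mm long, origin under its centre, bystander.
- transfer_pipette: Thin plastic transfer pipette lying on the table, 152 mm long, origin under its centre, bystander.
- pen: Capped marker pen lying on the table, 136 mm long, origin under its centre, bystander.
Mind the look-alikes: they are no part of the job. Leave any purple or yellow look-alike of the can_large alone.

How it is judged:
By the outcome, as a careful person would: the job done as asked, in the order asked, and still so for the second after the job is handed in, with the robot touching nothing.
It also fails if it takes over 72 s, if anything falls off the work surface, if the arm or the gripper's body presses on something with over 40 N, if the wrist force passes 120 N, or if a joint passes its speed limit or range.

## Robot

A 7-joint arm with a two-finger parallel gripper is mounted at the origin on a cart in front of the work surface, level with it; the furniture and walls round the work are solid. World frame = base frame: x ahead of the robot, y to its left, z up, the work surface at z = 0. Lengths are in m, angles in rad, forces in N, time in s.
With the tool pointing down it reaches from about 0.425 to 1.025 m from the base axis. Payload 9.4 kg.
Tool frame: the origin (TCP) lies where the fingers leave the gripper's body, on its centre line; the fingertips stand 84 mm ahead of it and the grasp point (between the pads) lies 65 mm ahead of it; x points along the fingers, y is the direction in which the jaws open and shut, and the axes are right-handed (so a half turn about x gives the same grasp; the last joint's range is limited). The gripper opens to 93 mm and grips with 3 to 60 N. Pads are 15 mm wide; open, the fingers measure 128 mm over their backs; the gripper's body (75 mm by 188 mm) begins 65 mm behind the grasp point.
Start: joints at [-1.348, 0.599, -0.003, 1.599, 0.002, 0.943, -0.08], TCP at [0.214, 0.693, 0.303] pointing down, gripper open.
Joint ranges: [-2.57, 2.57], [-0.35, 1.97], [-1.29, 1.29], [0.11, 2.56], [-1.05, 4.19], [0.11, 1.86], [-2.63, 2.63]. Speed limits (rad/s): [2.22, 2.22, 3.01, 3.01, 3.14, 3.14, 3.14].

## Interface

Orientations are given as a unit quaternion [w, x, y, z].
In Python, from station import bot gives the robot as it stands.
- The arm moves only by the tool step_arm, never from a script. Its argument "increments" is a list of rows, each a list of 2 entries, a list of its own where there are three numbers: the shift along the tool's x, y, z in mm, then the turn about the tool's x in degrees. A call has exactly 5 rows; each row shifts and turns the pose as measured when the row begins, along the tool's axes as they then stand; what a row does not reach is not made up. A row lasts 1/10 s, in which the tool goes at most 50 mm and 8.59 degrees, less where a joint would pass 70% of its speed; a pose out of reach is approached as far as the arm can. A call is refused whole if a number of a shift passes 50 or a number of a turn 8.59, either way. A call with a gripper value outside its range is refused whole. "gripper" is the opening, from 0 (shut) to 1 (fully open), set as the call begins (left out, the last holds). The fingers move at their own pace and stop on an object; "newtons" is the grip in N (left out, the last holds). Time passes only in rows, so rows that do not move let the fingers close, or fill a call up. It gives the time, the measured TCP pose, the force and the opening at its end, in the units of the state.
- bot.read_state(): the state, without advancing time (a new reading comes with each control period).
- bot.camera(name): name is "scene" or "top"; returns the picture (400x640x3 uint8, red, green, blue); there is no depth.
- bot.calibration(name): a dict with "intrinsics" (3x3 intrinsics, pixels), "R" (3x3) and "t" (3): a world point X has camera coordinates R X + t. Camera axes: x right, y down, z forward; pixel columns grow to the right and rows downward; lengths in m; the calibration is good to about 2 mm. A picture is of the moment at which its call begins. calibration takes no time and is no camera call.
- bot.sign_off(): hands the job in, once; it reports no verdict.
The state is a dict: "clock": time; "joints": joint angles; "dq": joint speeds; "joint_torque": joint torques, N m; "ee_pos": TCP position; "eef_rot": TCP orientation; "wrist_force": force on the tool from outside, world axes, zero at the start; "ft_torque": the same for the moment, N m; "opening": finger opening in m.
Only numpy, scipy, OpenCV 4.12 (cv2) and the standard library are available. Lean on these libraries where they do the work, as an engineer would, in place of code of your own. Each camera call takes 0.05 s, during which the arm holds its last target.

## Working session

There is one attempt and no reset: what is moved stays moved. The work goes in short steps, Python scripts to look and compute and a tool call to move; the robot and the scene stay as the last step left them, time stands still between calls to the robot, and variables do not carry over. Pictures are saved under pics/ and viewed, and the job is handed in when it is done.

Besides the shell and the picture viewer there is one more tool, called after "Call:" by a JSON object that holds its "fn" and its "kwargs", one argument or row to a line. step_arm: Moves the arm, as the interface text tells. Its arguments: {"type":"object","properties":{"increments":{"type":"array","items":{"type":"array"}},"gripper":{"type":"number"},"newtons":{"type":"number"}},"required":["increments"]}

```bash
mkdir -p pics; ls
python3 - <<'E'
from station import bot
import cv2
s=bot.read_state()
print({k:(v if isinstance(v,float) else [round(float(x),4) for x in v] if hasattr(v,'__len__') else v) for k,v in s.items()})
for n in("scene","top"):
    im=bot.camera(n); cv2.imwrite(f"pics/{n}0.png",cv2.cvtColor(im,cv2.COLOR_RGB2BGR))
    print(n,bot.calibration(n))
E
```

```text
pics
{'clock': 0.0, 'joints': [-1.3477, 0.6001, -0.0025, 1.6001, 0.0018, 0.9429, -0.0798], 'dq': [-0.002, 0.0011, -0.001, 0.0016, -0.0, -0.0, 0.0007], 'joint_torque': [0.0002, -76.5082, 1.4971, -25.2366, -0.0524, 0.0169, 0.0001], 'ee_pos': [0.2141, 0.6923, 0.3019], 'eef_rot': [0.6991, 0.1051, 0.6992, -0.1062], 'wrist_force': [-0.1994, 0.5574, 0.2069], 'ft_torque': [-0.0012, 0.0147, -0.0452], 'opening': 0.09275704884231714}
scene {'intrinsics': array([[370.63643877,   0.        , 324.52423418],
       [  0.        , 370.63643877, 198.92128871],
       [  0.        ,   0.        ,   1.        ]]), 'R': array([[ 0.74685221, -0.66498808,  0.00161962],
       [-0.39023492, -0.44024474, -0.80864162],
       [ 0.53845008,  0.60330375, -0.58829933]]), 't': array([-0.42158869,  0.31644783,  0.90424698])}
top {'intrinsics': array([[518.14487267,   0.        , 328.06765041],
       [  0.        , 518.14487267, 203.5411407 ],
       [  0.        ,   0.        ,   1.        ]]), 'R': array([[-0.43120882, -0.90224735, -0.00294445],
       [-0.8649645 ,  0.4143144 , -0.28316072],
       [ 0.25670094, -0.11955456, -0.95906795]]), 't': array([0.23222489, 0.49841645, 1.84233341])}
```

View pics/scene0.png

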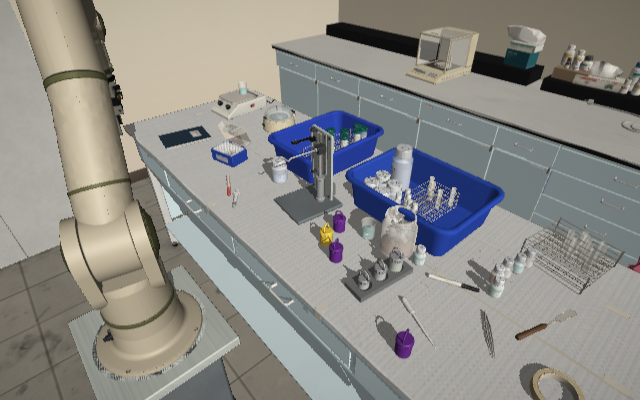

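View pics/top0.png

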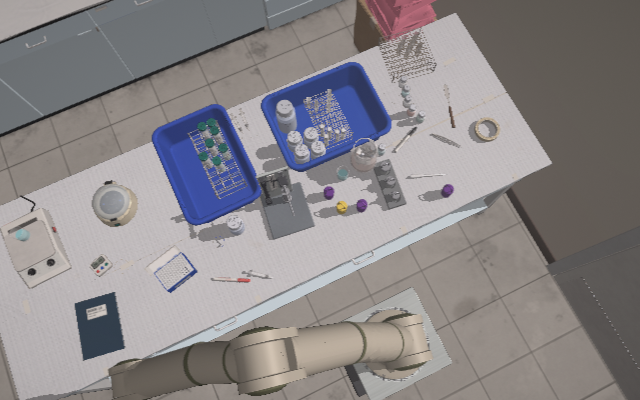

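Scene: the balance is at about (312,180) and the block with three canisters at about (378,272). In the top view they are at (285,205) and (390,183). I'll zoom in on both.

```bash
cat > h.py <<'E'
import numpy as np, cv2
from station import bot
C={n:bot.calibration(n) for n in("scene","top")}
def proj(n,X):
    c=C[n]; p=c["intrinsics"]@(c["R"]@np.asarray(X,float)+c["t"]); return p[:2]/p[2]
def ray(n,uv):
    c=C[n]; d=c["R"].T@np.linalg.solve(c["intrinsics"],np.array([uv[0],uv[1],1.0])); o=-c["R"].T@c["t"]; return o,d/np.linalg.norm(d)
def onz(n,uv,z):
    o,d=ray(n,uv); return o+d*(z-o[2])/d[2]
def tri(u1,u2):
    o1,d1=ray("scene",u1);o2,d2=ray("top",u2)
    A=np.stack([d1,-d2],1); s=np.linalg.lstsq(A,o2-o1,rcond=None)[0]
    a=o1+d1*s[0];b=o2+d2*s[1]; return (a+b)/2,np.linalg.norm(a-b)
def crop(im,x0,y0,x1,y1,k,fn):
    c=cv2.resize(im[y0:y1,x0:x1],None,fx=k,fy=k,interpolation=cv2.INTER_CUBIC)
    cv2.imwrite(fn,cv2.cvtColor(c,cv2.COLOR_RGB2BGR) )
def grab(n,tag):
    im=bot.camera(n); cv2.imwrite(f"pics/{n}{tag}.png",cv2.cvtColor(im,cv2.COLOR_RGB2BGR)); return im
def load(n,tag): return cv2.cvtColor(cv2.imread(f"pics/{n}{tag}.png"),cv2.COLOR_BGR2RGB)
E
python3 - <<'E'
from h import *
s=load("scene",0);t=load("top",0)
crop(s,265,115,365,225,5,"pics/s0_stand.png")
crop(s,335,225,435,305,7,"pics/s0_block.png")
crop(t,245,155,335,245,6,"pics/t0_stand.png")
crop(t,345,140,425,220,7,"pics/t0_block.png")
print(proj("top",[0,0,0]),proj("scene",[0,0,0]))
E
```

```text
[393.37946384 343.71768389] [151.72174165 328.62821622]
```

View pics/s0_stand.png

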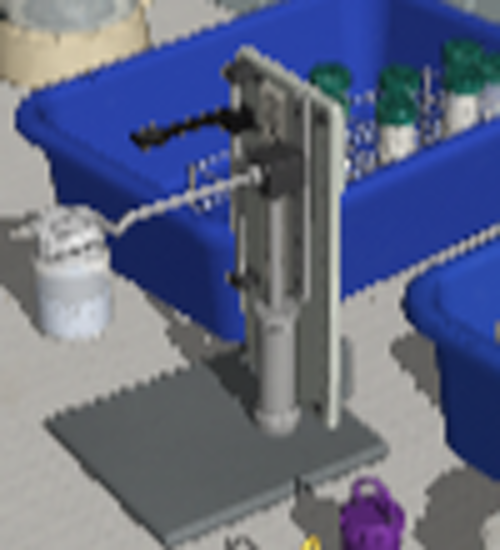

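View pics/s0_block.png

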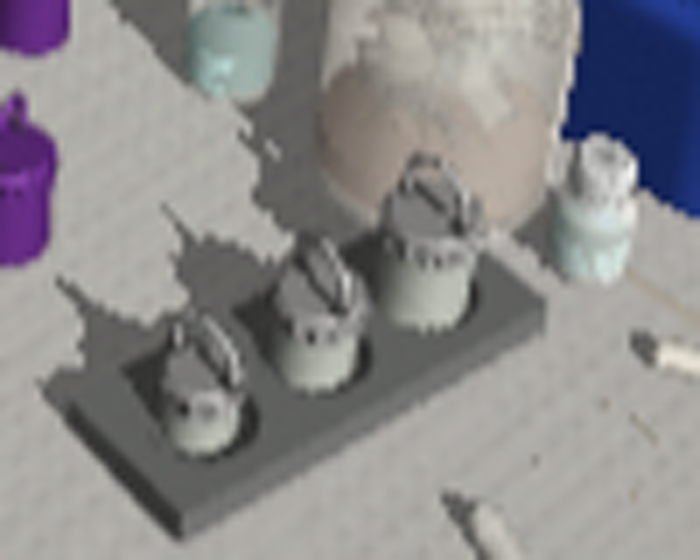

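View pics/t0_stand.png

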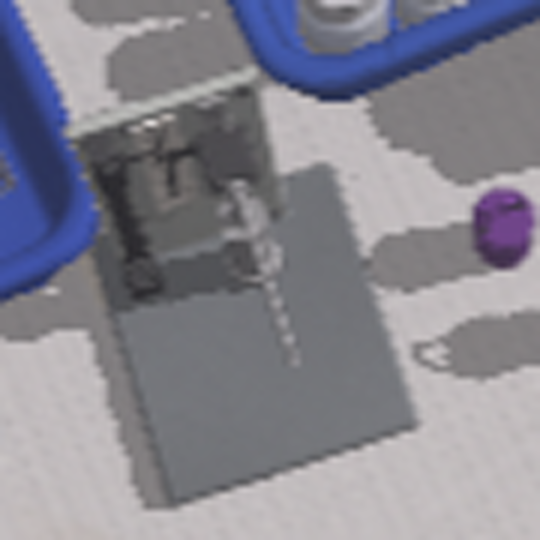

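View pics/t0_block.png

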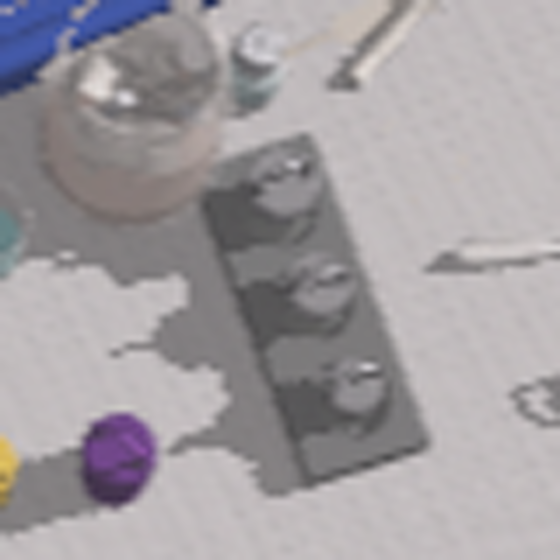

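Run:
```python
from h import *
np.set_printoptions(precision=4,suppress=True)
f=lambda p,x0,y0,k:((p[0]+.5)/k-.5+x0,(p[1]+.5)/k-.5+y0)
print("block top")
for p in[(203,195),(310,133),(430,437),(307,483)]:
    print(onz("top",f(p,345,140,7),.018))
print("block scene")
for p in[(68,395),(182,512),(545,298)]:
    print(onz("scene",f(p,335,225,7),.018))
print("stand base top (z~.0?)")
for p in[(172,505),(418,425),(328,165)]: print(onz("top",f(p,245,155,6),.01))
for p in[(45,420),(165,540),(385,445)]: print(onz("scene",f(p,265,115,5),.01))
print("hook tip", tri(f((22,232),265,115,5),f((293,362),245,155,6)))
print("valley", tri(f((120,228),265,115,5),f((278,318),245,155,6)))
print("arm root", tri(f((255,175),265,115,5),f((243,190),245,155,6)))
print("pad", tri(f((145,133),265,115,5),f((140,275),245,155,6)))
print("backplate top near corner", tri(f((335,100),265,115,5),f((258,75),245,155,6)))
print("backplate top left corner", tri(f((240,50),265,115,5),f((72,135),245,155,6)))
for p,q in[((430,165),(285,165)),((320,250),(325,275)),((205,325),(362,370))]:
    print("eye",tri(f(p,335,225,7),f(q,345,140,7)))
```

```text
block top
[ 0.62   -0.2349  0.018 ]
[ 0.627  -0.3053  0.018 ]
[ 0.4418 -0.2826  0.018 ]
[ 0.4475 -0.2103  0.018 ]
block scene
[ 0.4454 -0.2142  0.018 ]
[ 0.4376 -0.2827  0.018 ]
[ 0.6247 -0.3053  0.018 ]
stand base top (z~.0?)
[0.5312 0.2312 0.01  ]
[0.5114 0.0707 0.01  ]
[0.6928 0.0498 0.01  ]
[0.5292 0.234  0.01  ]
[0.5101 0.0718 0.01  ]
[0.6903 0.0512 0.01  ]
hook tip (array([0.4988, 0.1457, 0.226 ]), np.float64(0.050431215707759415))
valley (array([0.5466, 0.136 , 0.2075]), np.float64(0.018911192536610454))
arm root (array([0.6311, 0.1188, 0.2174]), np.float64(0.0006771943989883524))
pad (array([0.6039, 0.1939, 0.2287]), np.float64(0.00435083397593497))
backplate top near corner (array([0.6714, 0.0869, 0.2691]), np.float64(0.0007295544994642008))
backplate top left corner (array([0.686 , 0.1955, 0.2613]), np.float64(0.002208421385282332))
eye (array([ 0.5945, -0.2648,  0.083 ]), np.float64(0.005705278795700647))
eye (array([ 0.5344, -0.2595,  0.0717]), np.float64(0.0016964705012900477))
eye (array([ 0.4789, -0.2536,  0.0657]), np.float64(0.003906676888654018))
```

```bash
cat >> h.py <<'E'
YAW=np.radians(-7.0); O=np.array([0.630,0.122,0])
def S(x,y,z):
    c,s=np.cos(YAW),np.sin(YAW); return O+np.array([c*x-s*y,s*x+c*y,z])
def overlay(im,n,pts,x0,y0,x1,y1,k,fn):
    c=cv2.resize(im[y0:y1,x0:x1],None,fx=k,fy=k,interpolation=cv2.INTER_CUBIC)
    c=cv2.cvtColor(c,cv2.COLOR_RGB2BGR)
    for i,P in enumerate(pts):
        u=proj(n,P); q=((u-[x0,y0]+.5)*k).astype(int)
        cv2.drawMarker(c,tuple(map(int,q)),[(0,0,255),(0,255,0),(255,0,255),(0,255,255),(255,255,0)][i%5],cv2.MARKER_CROSS,9,1)
    cv2.imwrite(fn,c)
E
python3 - <<'E'
from h import *
s=load("scene",0);t=load("top",0)
P=[S(-.097,0,.2125),S(-.106,0,.221),S(0,0,.217),S(-.033,.066,.253),S(.045,-.03,.265),S(.045,.082,.265)]
P+=[S(-.033+a,.066+b,.253) for a in(-.012,.012) for b in(-.01,.01)]
overlay(s,"scene",P,275,115,355,195,8,"pics/s0_o.png")
overlay(t,"top",P,245,155,325,235,8,"pics/t0_o.png")
E
```

```text
(no output)
```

View pics/s0_o.png

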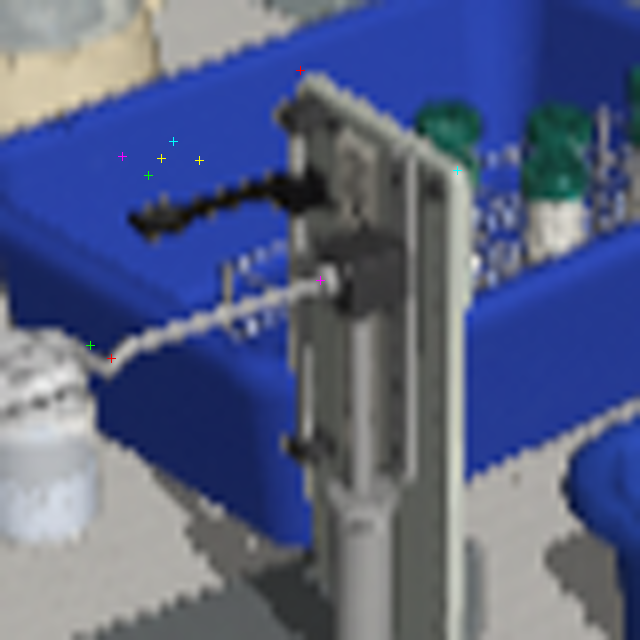

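View pics/t0_o.png

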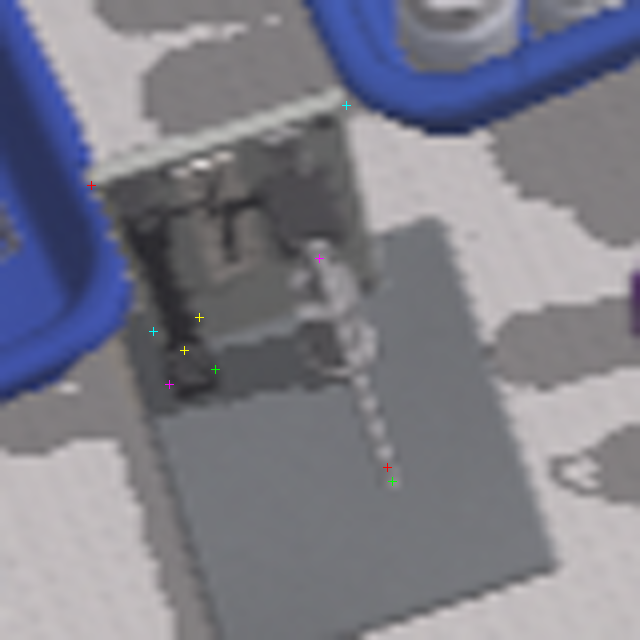

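Run:
```python
from h import *
np.set_printoptions(precision=4,suppress=True)
s=load("scene",0);t=load("top",0)
crop(s,345,190,445,290,6,"pics/s0_jar.png")
crop(t,330,120,420,220,6,"pics/t0_jar.png")
```

```text
(no output)
```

View pics/s0_jar.png

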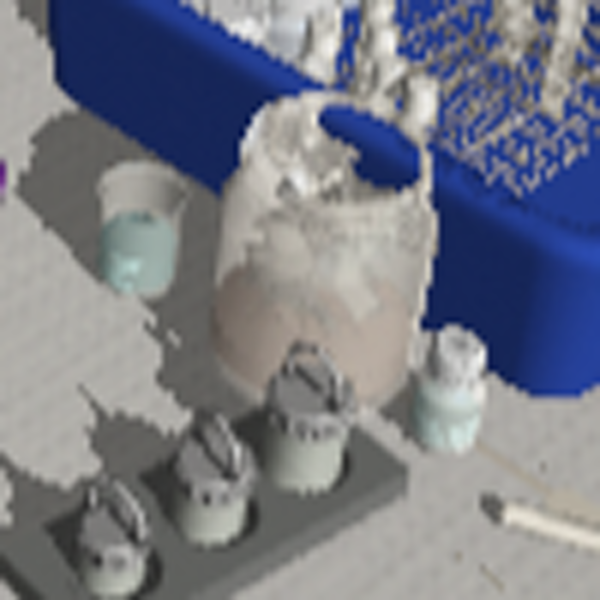

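View pics/t0_jar.png

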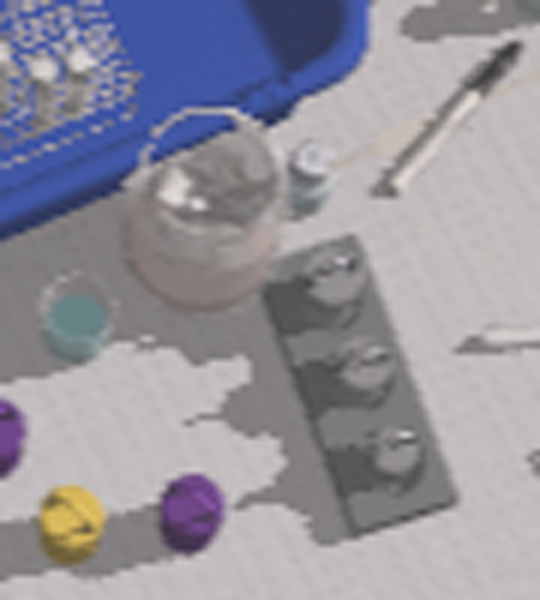

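Run:
```python
from h import *
np.set_printoptions(precision=4,suppress=True)
f=lambda p,x0,y0,k:np.array(((p[0]+.5)/k-.5+x0,(p[1]+.5)/k-.5+y0))
g=lambda p:f(p,330,120,6); h=lambda p:f(p,345,190,6)
print("base near",onz("top",g((200,308)),0),"sc base left",onz("scene",h((235,385)),0))
print("rim left/right at z", [onz("top",g(p),.13) for p in[(142,180),(282,165),(212,110)]])
print("rim topback tri",tri(h((335,92)),g((212,110))))
print("rim centre",tri(h((345,145)),g((210,165))))
print("scene rim L R",[onz("scene",h(p),.13) for p in[(245,135),(430,170),(335,92)]])
print("dropper cap", tri(h((460,345)),g((318,155))))
print("beaker base", onz("top",g((78,345)),0))
for n,p in(("large",(335,265)),("mid",(367,362)),("small",(400,445))): 
    print(n,[onz("top",g(p),z) for z in(.062,)])
# row wells geometry
c=np.array([(0.62+.627+.4418+.4475)/4,(-.2349-.3053-.2826-.2103)/4]); print("block centre",c)
x=np.array([np.cos(YAW),np.sin(YAW)])
for k in(1,0,-1): print(c+k*.058*x)
```

```text
base near [ 0.6304 -0.195   0.    ] sc base left [ 0.6201 -0.2053  0.    ]
rim left/right at z [array([ 0.6817, -0.1719,  0.13  ]), array([ 0.6533, -0.2541,  0.13  ]), array([ 0.7047, -0.2317,  0.13  ])]
rim topback tri (array([ 0.6792, -0.2131,  0.1653]), np.float64(0.029135205591741823))
rim centre (array([ 0.6717, -0.2135,  0.1312]), np.float64(0.0009069761235716985))
scene rim L R [array([ 0.6426, -0.1757,  0.13  ]), array([ 0.6874, -0.2511,  0.13  ]), array([ 0.7021, -0.1826,  0.13  ])]
dropper cap (array([ 0.6713, -0.2955,  0.06  ]), np.float64(0.003767182762249916))
beaker base [ 0.6418 -0.1121  0.    ]
large [array([ 0.6007, -0.2715,  0.062 ])]
mid [array([ 0.5343, -0.2598,  0.062 ])]
small [array([ 0.477 , -0.2531,  0.062 ])]
block centre [ 0.5341 -0.2583]
[ 0.5916 -0.2653]
[ 0.5341 -0.2583]
[ 0.4765 -0.2512]
```

```bash
cat >> h.py <<'E'
from scipy.spatial.transform import Rotation as Rn
def st():
    s=bot.read_state(); q=s["eef_rot"]; R=Rn.from_quat([q[1],q[2],q[3],q[0]]).as_matrix(); return s,np.array(s["ee_pos"]),R
def jaw(R): return np.degrees(np.arctan2(R[1,1],R[0,1]))
def to(P,yaw):
    s,p,R=st(); d=R.T@(np.array(P)-p)*1000
    t=-(yaw-jaw(R)); t=(t+180)%360-180
    print("clock",s["clock"],"pos",p.round(4),"jaw",jaw(R).round(2),"tilt",R[:,0].round(4),"F",np.round(s["wrist_force"],2),"open",round(s["opening"],4),"j7",np.round(s["joints"],2))
    print(" tool shift mm",d.round(1),"turn deg",round(t,2))
E
python3 - <<'E'
from h import *
s,p,R=st(); print(R.round(3))
to([.592,-.265,.25],108); to([.592,-.265,.25],-72)
E
```

```text
[[-0.     0.295  0.955]
 [-0.001  0.955 -0.295]
 [-1.    -0.001  0.   ]]
clock 0.1 pos [0.214  0.6924 0.302 ] jaw 72.82 tilt [-3.0e-04 -1.3e-03 -1.0e+00] F [-0.11 -0.73  1.12] open 0.0929 j7 [-1.35  0.6  -0.    1.6   0.    0.94 -0.08]
 tool shift mm [  53.1 -803.   643.8] turn deg -35.18
clock 0.1 pos [0.214  0.6924 0.302 ] jaw 72.82 tilt [-3.0e-04 -1.3e-03 -1.0e+00] F [-0.11 -0.73  1.12] open 0.0929 j7 [-1.35  0.6  -0.    1.6   0.    0.94 -0.08]
 tool shift mm [  53.1 -803.   643.8] turn deg 144.82
```

```bash
cat >> h.py <<'E'
def rows(P,yaw,step=46,turn=8.0,n=5):
    s,p,R=st(); P=np.array(P,float); t=-(yaw-jaw(R)); t=(t+180)%360-180
    out=[]; N=max(np.linalg.norm(P-p)*1000/step,abs(t)/turn,1)
    print("rows needed",round(N,1))
    for i in range(n):
        d=P-p; L=np.linalg.norm(d)*1000
        f=min(1,step/max(L,1e-9)); w=np.sign(t)*min(abs(t),turn)
        v=R.T@(d*f)*1000; out.append([[int(round(x)) for x in v],round(w,1)])
        p=p+d*f; R=R@Rn.from_rotvec([np.radians(w),0,0]).as_matrix(); t-=w
    print(out)
E
python3 - <<'E'
from h import *
to([.50,.30,.40],-72);rows([.50,.30,.40],-72)
E
```

```text
clock 0.1 pos [0.214  0.6924 0.302 ] jaw 72.82 tilt [-3.0e-04 -1.3e-03 -1.0e+00] F [-0.11 -0.73  1.12] open 0.0929 j7 [-1.35  0.6  -0.    1.6   0.    0.94 -0.08]
 tool shift mm [ -97.6 -290.6  389.1] turn deg 144.82
rows needed 18.1
[[[-9, -27, 36], np.float64(8.0)], [[-9, -22, 40], np.float64(8.0)], [[-9, -16, 42], np.float64(8.0)], [[-9, -10, 44], np.float64(8.0)], [[-9, -4, 45], np.float64(8.0)]]
```

Call:
{"fn": "step_arm", "kwargs": {
  "increments": [
    [[-15,-27,34],8],
    [[-15,-22,38],8],
    [[-15,-16,40],8],
    [[-15,-10,42],8],
    [[-15,-4,43],8]
  ]
}}

```text
clock: 0.6
ee_pos: [0.3349, 0.5126, 0.3732]
eef_rot: [0.618, 0.339, 0.62, -0.346]
wrist_force: [1.3, 0.2, -0.0]
opening: 0.0935
```

Run:
```python
from h import *
to([.50,.20,.42],-72);rows([.50,.20,.42],-72)
```

```text
clock 0.6 pos [0.3349 0.5126 0.3732] jaw 32.07 tilt [-0.0072 -0.007  -0.9999] F [ 1.29  0.21 -0.03] open 0.0935 j7 [-1.23  0.4   0.21  1.79 -0.1   0.97 -0.42]
 tool shift mm [-45.8 -26.6 352.6] turn deg 104.07
rows needed 13.0
[[[-6, -3, 45], np.float64(8.0)], [[-6, 3, 46], np.float64(8.0)], [[-6, 9, 45], np.float64(8.0)], [[-6, 15, 43], np.float64(8.0)], [[-6, 21, 40], np.float64(8.0)]]
```

Call:
{"fn": "step_arm", "kwargs": {
  "increments": [
    [[-6,-3,45],8],
    [[-6,3,46],8],
    [[-6,9,45],8],
    [[-6,15,43],8],
    [[-6,21,40],8]
  ]
}}

```text
clock: 1.1
ee_pos: [0.442, 0.3012, 0.4056]
eef_rot: [-0.456, -0.537, -0.456, 0.543]
wrist_force: [-0.0, -0.3, 0.3]
opening: 0.0928
```

Run:
```python
from h import *
to([.592,-.265,.30],-72);rows([.592,-.265,.30],-72)
```

```text
clock 1.1 pos [0.442  0.3012 0.4056] jaw -9.64 tilt [-0.0069 -0.005  -1.    ] F [-0.   -0.26  0.29] open 0.0928 j7 [-1.05  0.28  0.45  1.92 -0.14  0.98 -0.7 ]
 tool shift mm [107.4 243.4 532.5] turn deg 62.36
rows needed 12.9
[[[8, 19, 41], np.float64(8.0)], [[8, 24, 38], np.float64(8.0)], [[8, 29, 34], np.float64(8.0)], [[8, 34, 30], np.float64(8.0)], [[8, 38, 25], np.float64(8.0)]]
```

Call:
{"fn": "step_arm", "kwargs": {
  "increments": [
    [[0,19,41],8],
    [[0,24,38],8],
    [[0,29,34],8],
    [[2,34,30],8],
    [[4,38,25],8]
  ]
}}

```text
clock: 1.6
ee_pos: [0.499, 0.0733, 0.4013]
eef_rot: [-0.234, -0.665, -0.234, 0.669]
wrist_force: [0.3, 0.3, 0.3]
opening: 0.0927
```

Run:
```python
from h import *
to([.592,-.265,.25],-72);rows([.592,-.265,.25],-72)
```

```text
clock 1.6 pos [0.499  0.0733 0.4013] jaw -51.34 tilt [-0.0044 -0.0028 -1.    ] F [0.33 0.33 0.29] open 0.0927 j7 [-0.8   0.26  0.69  2.   -0.2   0.96 -0.9 ]
 tool shift mm [151.9 322.4 138. ] turn deg 20.66
rows needed 8.3
[[[18, 39, 17], np.float64(8.0)], [[18, 41, 11], np.float64(8.0)], [[18, 42, 5], np.float64(4.7)], [[18, 42, 2], np.float64(0.0)], [[18, 42, 2], np.float64(0.0)]]
```

Call:
{"fn": "step_arm", "kwargs": {
  "increments": [
    [[18,39,17],8],
    [[18,41,11],8],
    [[18,42,5],4.7],
    [[18,42,2],0],
    [[18,42,2],0]
  ]
}}

```text
clock: 2.1
ee_pos: [0.5543, -0.1393, 0.3098]
eef_rot: [-0.104, -0.699, -0.104, 0.7]
wrist_force: [0.9, 0.3, 0.7]
opening: 0.0931
```

Run:
```python
from h import *
to([.592,-.265,.22],-72);rows([.592,-.265,.22],-72,step=40)
```

```text
clock 2.1 pos [ 0.5543 -0.1393  0.3098] jaw -73.1 tilt [-5.0e-04 -1.1e-03 -1.0e+00] F [0.92 0.27 0.7 ] open 0.0931 j7 [-0.33  0.48  0.7   1.98 -0.42  0.83 -0.67]
 tool shift mm [ 90.  131.2   0.4] turn deg -1.1
rows needed 4.0
[[[23, 33, 0], np.float64(-1.1)], [[23, 33, 1], np.float64(0.0)], [[23, 33, 1], np.float64(0.0)], [[22, 32, 1], np.float64(0.0)], [[0, 0, 0], np.float64(0.0)]]
```

Run:
```python
from h import *
np.set_printoptions(precision=4,suppress=True)
f=lambda p,x0,y0,k:((p[0]+.5)/k-.5+x0,(p[1]+.5)/k-.5+y0)
for a,b in[((432,215),(285,187)),((322,290),(325,295)),((203,378),(361,390))]:
    print(onz("scene",f(a,335,225,7),.062),onz("top",f(b,345,140,7),.062),tri(f(a,335,225,7),f(b,345,140,7)))
s=load("scene",0);t=load("top",0)
def ring(c,z,r): return [c+np.array([r*np.cos(a),r*np.sin(a),z]) for a in np.linspace(0,2*np.pi,13)]
c=np.array([.5925,-.265,0]); P=ring(c,.062,.02)+ring(c,.018,.022)+[c+[0,0,.088]]
overlay(s,"scene",P,370,235,420,285,12,"pics/s0_c.png")
overlay(t,"top",P,360,145,410,195,12,"pics/t0_c.png")
a=cv2.imread("pics/s0_c.png");b=cv2.imread("pics/t0_c.png"); cv2.imwrite("pics/c0.png",cv2.resize(np.hstack([a,b]),(800,400)))
```

```text
[ 0.5888 -0.27    0.062 ] [ 0.5918 -0.2664  0.062 ] (array([ 0.593 , -0.2675,  0.0574]), np.float64(0.00030912329637442697))
[ 0.526 -0.268  0.062] [ 0.5276 -0.2573  0.062 ] (array([ 0.5321, -0.2613,  0.0515]), np.float64(0.004188774069900212))
[ 0.46   -0.2683  0.062 ] [ 0.4718 -0.2499  0.062 ] (array([ 0.4764, -0.2554,  0.0394]), np.float64(0.001114836709638732))
```

View pics/c0.png

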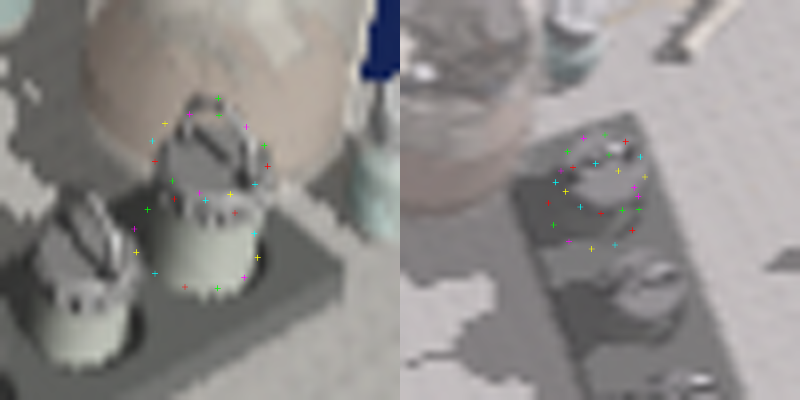

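The overlay fits: the far canister is the tallest and widest, at about (0.592, -0.266). Moving above it now.

Call:
{"fn": "step_arm", "kwargs": {
  "increments": [
    [[23,33,0],-1.1],
    [[23,33,1],0],
    [[23,33,1],0],
    [[22,30,1],0],
    [[10,1,0],0]
  ]
}}

```text
clock: 2.6
ee_pos: [0.5909, -0.2755, 0.202]
eef_rot: [-0.11, -0.697, -0.108, 0.7]
wrist_force: [-0.5, -0.4, 0.0]
opening: 0.0928
```

Run:
```python
from h import *
to([.592,-.266,.111],-72);rows([.592,-.266,.111],-72,step=25)
s=grab("scene",1); t=grab("top",1)
crop(s,330,130,450,280,5,"pics/s1.png"); crop(t,340,120,440,220,5,"pics/t1.png")
```

```text
clock 2.6 pos [ 0.5909 -0.2755  0.202 ] jaw -72.3 tilt [-0.0031 -0.0028 -1.    ] F [-0.46 -0.44  0.02] open 0.0928 j7 [-0.    0.7   0.56  1.88 -0.54  0.72 -0.39]
 tool shift mm [91.  -8.9 -4.3] turn deg -0.3
rows needed 3.7
[[[25, -2, -1], np.float64(-0.3)], [[25, -2, -1], np.float64(0.0)], [[25, -2, -1], np.float64(0.0)], [[16, -2, -1], np.float64(0.0)], [[0, 0, 0], np.float64(0.0)]]
```

View pics/s1.png

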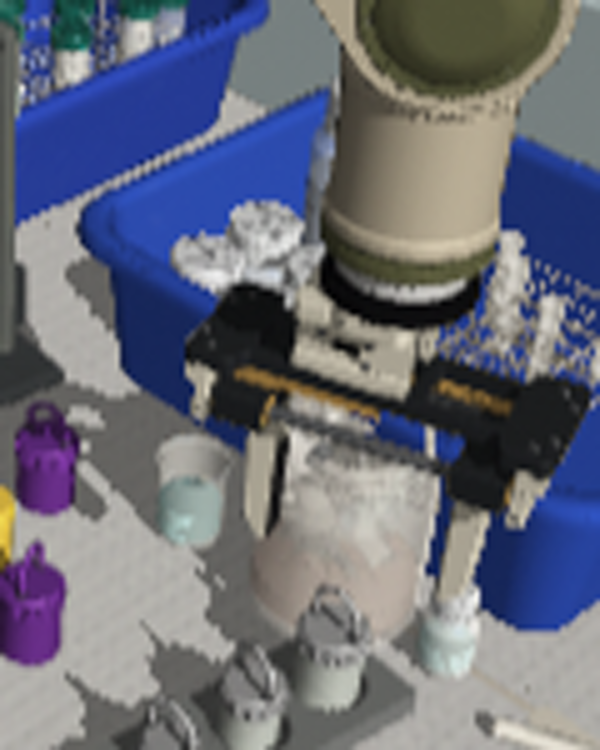

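View pics/t1.png

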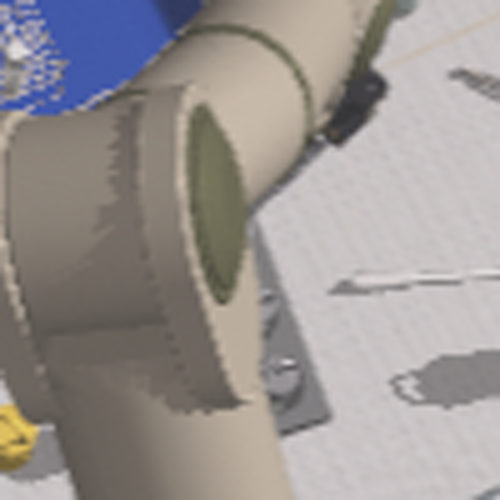

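The jaws straddle the canister but sit 9 mm off in y. I'll correct that while descending slowly.

Call:
{"fn": "step_arm", "kwargs": {
  "increments": [
    [[5,-9,-4],-0.3],
    [[15,0,0],0],
    [[15,0,0],0],
    [[15,0,0],0],
    [[10,0,0],0]
  ]
}}

```text
clock: 3.2
ee_pos: [0.5932, -0.2548, 0.141]
eef_rot: [-0.113, -0.698, -0.115, 0.698]
wrist_force: [0.6, -0.8, -0.9]
opening: 0.0929
```

Run:
```python
from h import *
to([.592,-.266,.111],-72)
```

```text
clock 3.2 pos [ 0.5932 -0.2548  0.141 ] jaw -71.41 tilt [-5.e-04  2.e-03 -1.e+00] F [ 0.62 -0.84 -0.85] open 0.0929 j7 [ 0.01  0.76  0.49  1.93 -0.6   0.6  -0.35]
 tool shift mm [29.9 10.3  4.7] turn deg 0.59
```

Call:
{"fn": "step_arm", "kwargs": {
  "increments": [
    [[0,10,4],0.6],
    [[0,0,0],0],
    [[5,0,0],0],
    [[5,0,0],0],
    [[0,0,0],0]
  ]
}}

```text
clock: 3.7
ee_pos: [0.592, -0.2672, 0.1288]
eef_rot: [-0.109, -0.698, -0.111, 0.699]
wrist_force: [1.1, 0.5, 0.1]
opening: 0.0934
```

Run:
```python
from h import *
to([.592,-.266,.111],-72)
```

```text
clock 3.7 pos [ 0.592  -0.2672  0.1288] jaw -72.13 tilt [-0.0019  0.0019 -1.    ] F [1.14 0.53 0.07] open 0.0934 j7 [ 0.04  0.78  0.47  1.92 -0.62  0.59 -0.34]
 tool shift mm [17.8 -1.1 -0.4] turn deg -0.13
```

Call:
{"fn": "step_arm", "kwargs": {
  "increments": [
    [[6,0,0],0],
    [[6,0,0],0],
    [[5,0,0],0],
    [[0,0,0],0],
    [[0,0,0],0]
  ]
}}

```text
clock: 4.2
ee_pos: [0.5921, -0.2669, 0.1105]
eef_rot: [-0.109, -0.698, -0.111, 0.699]
wrist_force: [0.0, 0.1, -0.0]
opening: 0.093
```

Run:
```python
from h import *
to([.592,-.266,.111],-72)
s=grab("scene",2); 
crop(s,345,160,445,290,5,"pics/s2.png")
```

```text
clock 4.2 pos [ 0.5921 -0.2669  0.1105] jaw -72.11 tilt [-0.0015  0.0021 -1.    ] F [ 0.04  0.08 -0.04] open 0.093 j7 [ 0.06  0.8   0.45  1.92 -0.63  0.56 -0.32]
 tool shift mm [-0.5 -0.9 -0.2] turn deg -0.11
```

View pics/s2.png

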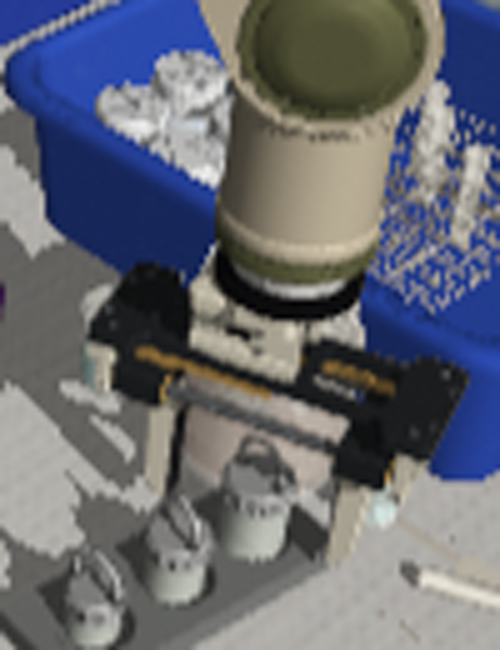

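The fingers sit on either side of the canister and nothing is touching. Closing the gripper.

Call:
{"fn": "step_arm", "kwargs": {
  "increments": [
    [[0,0,0],0],
    [[0,0,0],0],
    [[0,0,0],0],
    [[0,0,0],0],
    [[0,0,0],0]
  ],
  "gripper": 0,
  "newtons": 15
}}

```text
clock: 4.75
ee_pos: [0.5924, -0.267, 0.1112]
eef_rot: [-0.109, -0.698, -0.111, 0.699]
wrist_force: [0.2, 0.8, -0.1]
opening: 0.0579
```

Run:
```python
from h import *
to([.592,-.266,.111],-72)
```

```text
clock 4.75 pos [ 0.5924 -0.267   0.1112] jaw -72.11 tilt [-6.0e-04  1.7e-03 -1.0e+00] F [ 0.2   0.77 -0.11] open 0.0579 j7 [ 0.05  0.8   0.45  1.92 -0.63  0.56 -0.32]
 tool shift mm [ 0.2 -1.1  0.1] turn deg -0.11
```

Call:
{"fn": "step_arm", "kwargs": {
  "increments": [
    [[0,0,0],0],
    [[0,0,0],0],
    [[0,0,0],0],
    [[0,0,0],0],
    [[0,0,0],0]
  ]
}}

```text
clock: 5.25
ee_pos: [0.5927, -0.2679, 0.1116]
eef_rot: [0.11, 0.699, 0.11, -0.698]
wrist_force: [0.6, -0.3, 0.2]
opening: 0.0391
```

Call:
{"fn": "step_arm", "kwargs": {
  "increments": [
    [[0,0,0],0],
    [[-4,0,0],0],
    [[-8,0,0],0],
    [[-15,0,0],0],
    [[-20,0,0],0]
  ]
}}

```text
clock: 5.75
ee_pos: [0.5905, -0.2659, 0.1577]
eef_rot: [-0.108, -0.696, -0.112, 0.701]
wrist_force: [0.1, 0.0, -4.6]
opening: 0.0396
```

Run:
```python
from h import *
to([.592,-.266,.111],-72)
s=grab("scene",3); 
crop(s,345,160,445,290,5,"pics/s3.png")
```

```text
clock 5.75 pos [ 0.5905 -0.2659  0.1577] jaw -72.11 tilt [-0.0073  0.0045 -1.    ] F [ 0.07  0.02 -4.63] open 0.0396 j7 [ 0.02  0.75  0.51  1.91 -0.58  0.65 -0.36]
 tool shift mm [46.6  0.8 -1.7] turn deg -0.11
```

View pics/s3.png

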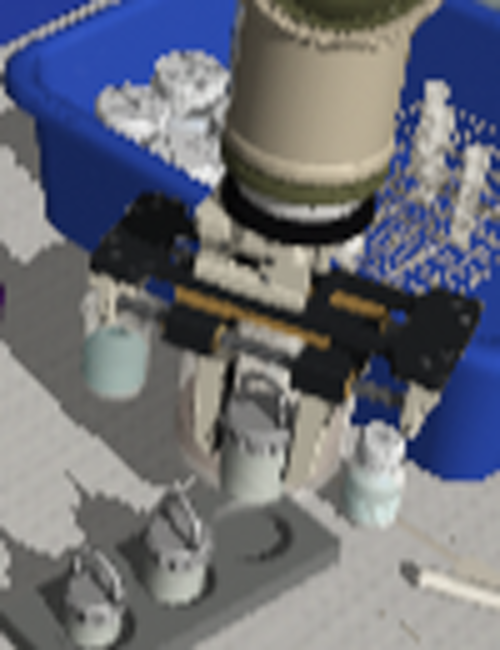

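Lifted cleanly, and the other two cans are undisturbed. The apparent weight is about 4.5 N. Now traversing to in front of the hook.

Run:
```python
from h import *
T=S(-.14,0,.27); print(T); to(T,-72); rows(T,-72.1,step=38)
```

```text
[0.49104354 0.13906171 0.27      ]
clock 5.8 pos [ 0.5916 -0.2668  0.1612] jaw -72.13 tilt [-0.0032  0.003  -1.    ] F [ 0.41 -0.98 -2.28] open 0.0395 j7 [ 0.02  0.74  0.51  1.91 -0.58  0.65 -0.36]
 tool shift mm [-107.2 -417.6  -28.7] turn deg -0.13
rows needed 11.4
[[[-9, -37, -3], np.float64(-0.0)], [[-9, -37, -3], np.float64(0.0)], [[-9, -37, -3], np.float64(0.0)], [[-9, -37, -3], np.float64(0.0)], [[-9, -37, -3], np.float64(0.0)]]
```

Call:
{"fn": "step_arm", "kwargs": {
  "increments": [
    [[-25,-5,0],0],
    [[-25,-15,0],0],
    [[-20,-25,-2],0],
    [[-12,-30,-3],0],
    [[-8,-35,-3],0]
  ]
}}

```text
clock: 6.3
ee_pos: [0.5646, -0.1621, 0.2578]
eef_rot: [0.107, 0.699, 0.107, -0.699]
wrist_force: [0.7, 0.9, -5.2]
opening: 0.0398
```

Run:
```python
from h import *
T=S(-.14,0,.27); to(T,-72); rows(T,-72.1,step=38)
```

```text
clock 6.3 pos [ 0.5646 -0.1621  0.2578] jaw -72.57 tilt [ 7.e-04 -4.e-04 -1.e+00] F [ 0.65  0.95 -5.23] open 0.0398 j7 [-0.24  0.56  0.64  1.99 -0.49  0.74 -0.57]
 tool shift mm [ -12.3 -309.4  -20. ] turn deg -0.57
rows needed 8.2
[[[-2, -38, -2], np.float64(-0.5)], [[-2, -38, -3], np.float64(0.0)], [[-2, -38, -3], np.float64(0.0)], [[-2, -38, -3], np.float64(0.0)], [[-2, -38, -3], np.float64(0.0)]]
```

Call:
{"fn": "step_arm", "kwargs": {
  "increments": [
    [[-2,-38,-5],-0.5],
    [[-2,-38,-5],0],
    [[-2,-38,-5],0],
    [[-2,-38,-5],0],
    [[-2,-34,-4],0]
  ]
}}

```text
clock: 6.8
ee_pos: [0.5278, 0.0287, 0.2724]
eef_rot: [0.109, 0.701, 0.11, -0.696]
wrist_force: [0.6, 0.7, -4.5]
opening: 0.0393
```

Run:
```python
from h import *
T=S(-.14,0,.27); to(T,-72); rows(T,-72.1,step=25)
```

```text
clock 6.8 pos [0.5278 0.0287 0.2724] jaw -72.18 tilt [ 0.006   0.0022 -1.    ] F [ 0.58  0.7  -4.45] open 0.0393 j7 [-0.65  0.48  0.7   2.11 -0.49  0.7  -0.88]
 tool shift mm [   2.4 -116.3    1.3] turn deg -0.18
rows needed 4.7
[[[1, -25, 0], np.float64(-0.1)], [[1, -25, 0], np.float64(0.0)], [[1, -25, 0], np.float64(0.0)], [[1, -25, 0], np.float64(0.0)], [[0, -16, 0], np.float64(0.0)]]
```

Call:
{"fn": "step_arm", "kwargs": {
  "increments": [
    [[1,-18,6],-0.1],
    [[1,-22,6],0],
    [[0,-24,0],0],
    [[0,-20,0],0],
    [[0,-12,0],0]
  ]
}}

```text
clock: 7.3
ee_pos: [0.4828, 0.1242, 0.2729]
eef_rot: [0.11, 0.701, 0.114, -0.695]
wrist_force: [0.1, -0.5, -4.3]
opening: 0.0397
```

Run:
```python
from h import *
T=S(-.14,0,.2526); to(T,-72); rows(T,-72.1,step=25)
s=grab("scene",4); t=grab("top",4)
crop(s,230,80,360,200,5,"pics/s4.png"); crop(t,230,140,330,250,5,"pics/t4.png")
```

```text
clock 7.3 pos [0.4828 0.1242 0.2729] jaw -71.71 tilt [ 0.0072  0.0071 -0.9999] F [ 0.11 -0.51 -4.26] open 0.0397 j7 [-0.87  0.45  0.72  2.17 -0.49  0.67 -1.06]
 tool shift mm [ 20.5 -11.4 -12.3] turn deg 0.29
rows needed 1.1
[[[19, -11, -12], np.float64(0.4)], [[1, -1, -1], np.float64(0.0)], [[0, 0, 0], np.float64(0.0)], [[0, 0, 0], np.float64(0.0)], [[0, 0, 0], np.float64(0.0)]]
```

View pics/s4.png

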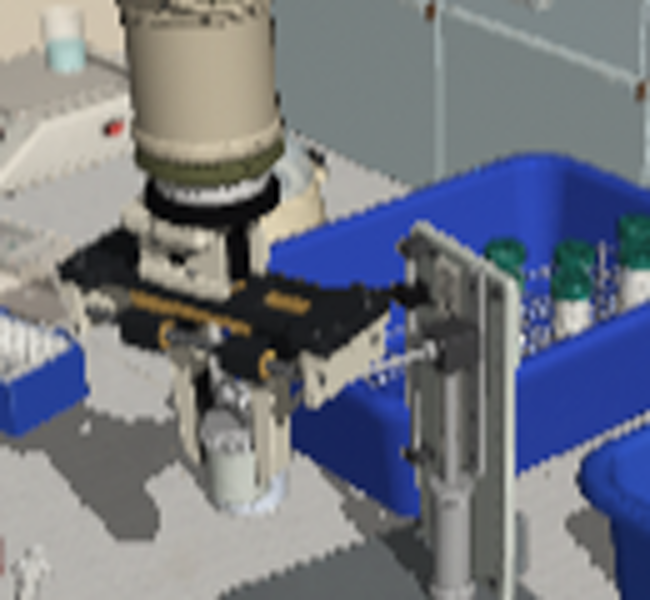

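View pics/t4.png

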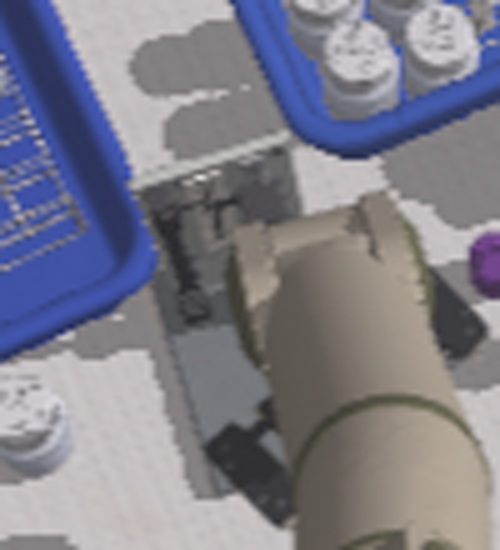

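Run:
```python
from h import *
s=load("scene",4)
c=np.array([.4828,.1242,0]);u=.2729-.1016
x=np.array([np.cos(YAW),np.sin(YAW),0]);y=np.array([-x[1],x[0],0])
P=[c+[0,0,u+.078]]+[c+y*.014+[0,0,u+.056],c-y*.014+[0,0,u+.056]]+[c+[.02*np.cos(a),.02*np.sin(a),u+.052] for a in np.linspace(0,6.28,9)]+[c+[.02*np.cos(a),.02*np.sin(a),u] for a in np.linspace(0,6.28,9)]
overlay(s,"scene",P,255,135,305,190,12,"pics/s4o.png")
crop(s,255,135,305,190,12,"pics/s4z.png")
a=cv2.imread("pics/s4o.png");b=cv2.imread("pics/s4z.png");cv2.imwrite("pics/s4oz.png",cv2.resize(np.hstack([a,b]),(800,440)))
```

```text
(no output)
```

View pics/s4oz.png

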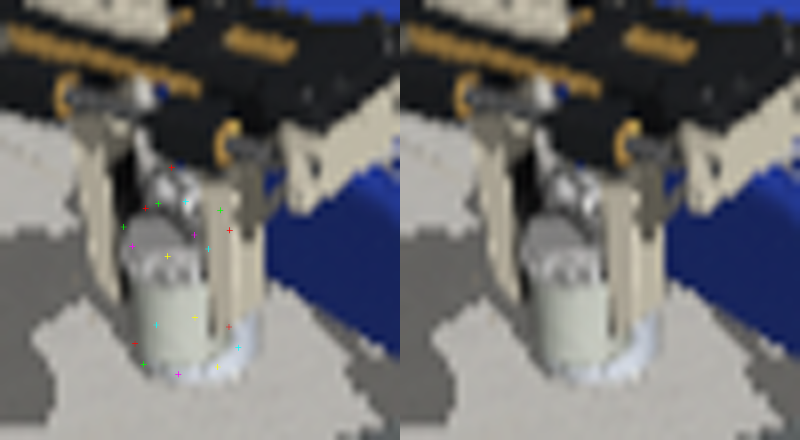

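Call:
{"fn": "step_arm", "kwargs": {
  "increments": [
    [[5,-4,0],0.3],
    [[5,-4,0],0],
    [[5,-3,0],0],
    [[4,0,0],0],
    [[0,0,0],0]
  ]
}}

```text
clock: 7.9
ee_pos: [0.4807, 0.1326, 0.2525]
eef_rot: [0.108, 0.702, 0.111, -0.695]
wrist_force: [0.2, -0.3, -4.7]
opening: 0.0395
```

Run:
```python
from h import *
T=S(-.14,0,.2526); to(T,-72); 
T=S(-.097,0,.2526); to(T,-72); 
s=grab("scene",5)
crop(s,250,110,330,190,8,"pics/s5.png")
```

```text
clock 7.9 pos [0.4807 0.1326 0.2525] jaw -72.21 tilt [ 0.0086  0.006  -0.9999] F [ 0.21 -0.33 -4.71] open 0.0395 j7 [-0.86  0.48  0.69  2.19 -0.53  0.62 -1.05]
 tool shift mm [  0.   -3.  -11.8] turn deg -0.21
clock 7.9 pos [0.4807 0.1326 0.2525] jaw -72.21 tilt [ 0.0086  0.006  -0.9999] F [ 0.21 -0.33 -4.71] open 0.0395 j7 [-0.86  0.48  0.69  2.19 -0.53  0.62 -1.05]
 tool shift mm [  0.4  15.  -50.9] turn deg -0.21
```

View pics/s5.png

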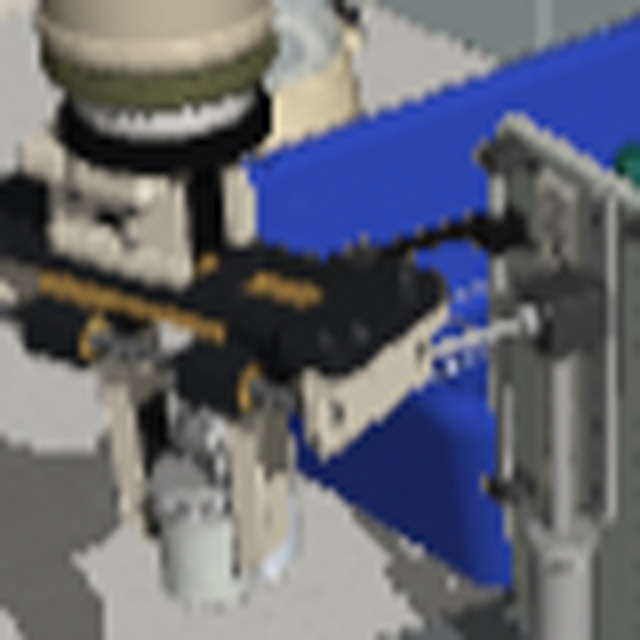

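Call:
{"fn": "step_arm", "kwargs": {
  "increments": [
    [[0,-3,-5],0],
    [[0,-1,-5],0],
    [[0,0,-2],0],
    [[0,0,0],0],
    [[0,0,0],0]
  ]
}}

```text
clock: 8.45
ee_pos: [0.4928, 0.1403, 0.2532]
eef_rot: [0.107, 0.702, 0.111, -0.695]
wrist_force: [-0.3, 0.1, -5.1]
opening: 0.0394
```

Run:
```python
from h import *
T=S(-.14,0,.2526); to(T,-72); 
T=S(-.097,0,.2526); to(T,-72);
```

```text
clock 8.45 pos [0.4928 0.1403 0.2532] jaw -72.26 tilt [ 0.0099  0.006  -0.9999] F [-0.28  0.07 -5.09] open 0.0394 j7 [-0.86  0.49  0.69  2.17 -0.54  0.64 -1.06]
 tool shift mm [0.6 0.7 2. ] turn deg -0.26
clock 8.45 pos [0.4928 0.1403 0.2532] jaw -72.26 tilt [ 0.0099  0.006  -0.9999] F [-0.28  0.07 -5.09] open 0.0394 j7 [-0.86  0.49  0.69  2.17 -0.54  0.64 -1.06]
 tool shift mm [  1.   18.7 -37. ] turn deg -0.26
```

Call:
{"fn": "step_arm", "kwargs": {
  "increments": [
    [[0,2,-4],0],
    [[0,2,-4],0],
    [[0,2,-4],0],
    [[0,2,-4],0],
    [[0,0,0],0]
  ]
}}

```text
clock: 8.95
ee_pos: [0.5121, 0.1372, 0.2536]
eef_rot: [0.107, 0.703, 0.111, -0.695]
wrist_force: [-0.3, -0.1, -4.4]
opening: 0.0392
```

Run:
```python
from h import *
T=S(-.097,0,.2526); to(T,-72); 
s=grab("scene",6)
crop(s,250,110,330,190,8,"pics/s6.png")
```

```text
clock 8.95 pos [0.5121 0.1372 0.2536] jaw -72.26 tilt [ 0.0104  0.0061 -0.9999] F [-0.27 -0.14 -4.39] open 0.0392 j7 [-0.84  0.51  0.68  2.13 -0.54  0.66 -1.05]
 tool shift mm [  1.2   9.8 -19.5] turn deg -0.26
```

View pics/s6.png

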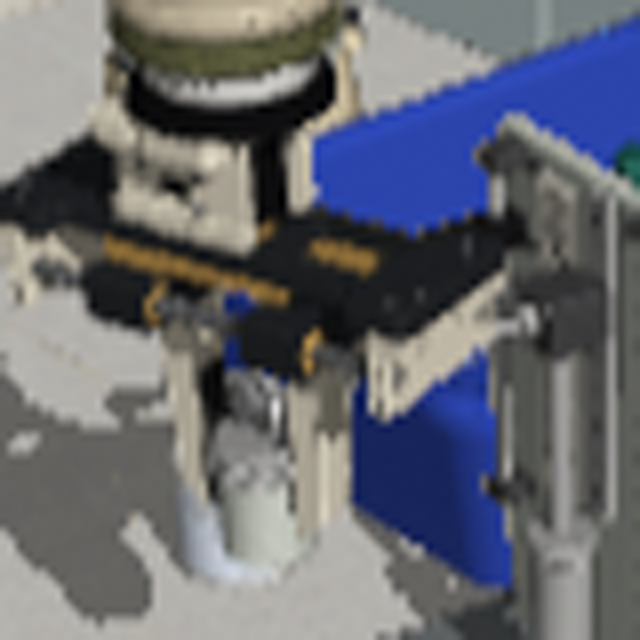

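Call:
{"fn": "step_arm", "kwargs": {
  "increments": [
    [[1,2,-4],0],
    [[0,2,-4],0],
    [[0,2,-4],0],
    [[0,2,-4],0],
    [[0,0,0],0]
  ]
}}

```text
clock: 9.5
ee_pos: [0.5308, 0.1342, 0.2524]
eef_rot: [0.107, 0.702, 0.111, -0.695]
wrist_force: [0.2, 0.4, -4.3]
opening: 0.0394
```

Run:
```python
from h import *
T=S(-.097,0,.2526); to(T,-72); 
s=grab("scene",7)
crop(s,250,110,330,190,8,"pics/s7.png")
```

```text
clock 9.5 pos [0.5308 0.1342 0.2524] jaw -72.25 tilt [ 0.0096  0.006  -0.9999] F [ 0.23  0.43 -4.27] open 0.0394 j7 [-0.81  0.53  0.68  2.09 -0.54  0.68 -1.03]
 tool shift mm [-0.1  1.2 -2.6] turn deg -0.25
```

View pics/s7.png

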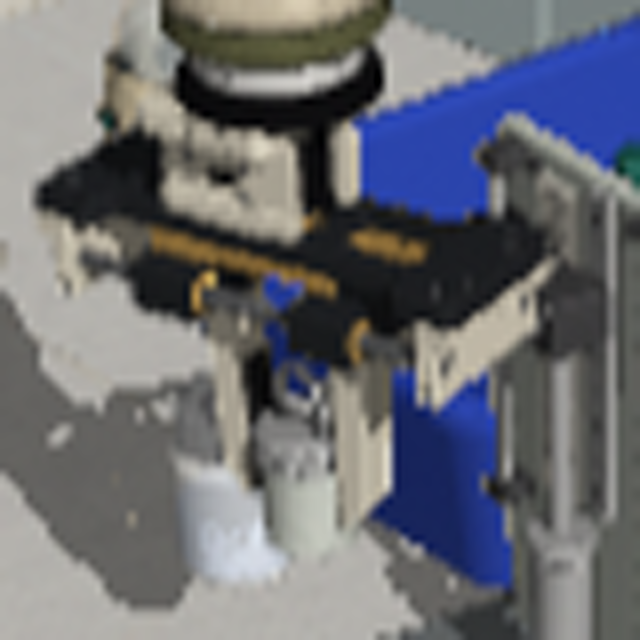

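Run:
```python
from h import *
s=load("scene",7)
crop(s,272,140,307,185,16,"pics/s7z.png")
overlay(s,"scene",[S(-.097,0,.2125),S(-.106,0,.221),S(-.09,0,.219)],272,140,307,185,16,"pics/s7o.png")
a=cv2.imread("pics/s7z.png");b=cv2.imread("pics/s7o.png");cv2.imwrite("pics/s7zo.png",cv2.resize(np.hstack([a,b]),(800,514)))
```

```text
(no output)
```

View pics/s7zo.png

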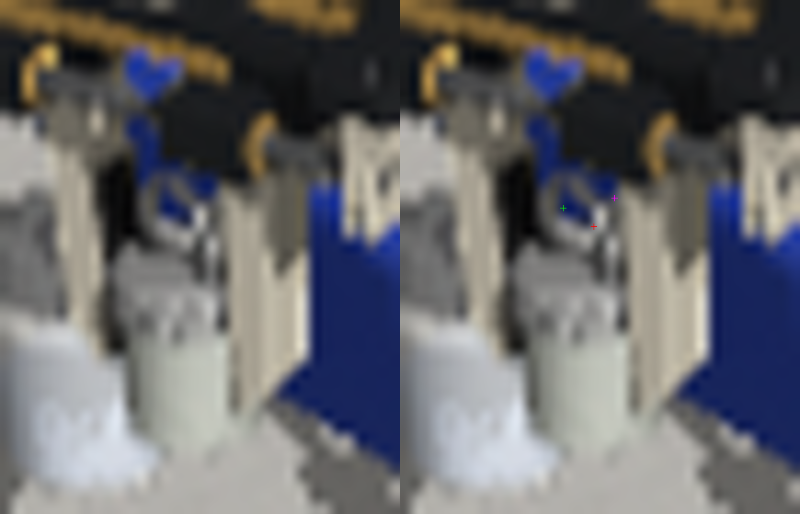

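The hook wire is visible running through the eye, so it's threaded. I'll centre it over the valley and lower slowly.

Call:
{"fn": "step_arm", "kwargs": {
  "increments": [
    [[0,1,-2],0],
    [[2,0,0],0],
    [[3,0,0],0],
    [[3,0,0],0],
    [[0,0,0],0]
  ]
}}

```text
clock: 10.05
ee_pos: [0.5323, 0.134, 0.2435]
eef_rot: [0.107, 0.702, 0.111, -0.695]
wrist_force: [-0.2, 0.6, -4.0]
opening: 0.0391
```

```bash
cat >> h.py <<'E'
def favg(n=8):
    F=[]
    for i in range(n):
        im=bot.camera("scene"); F.append(bot.read_state()["wrist_force"])
    F=np.array(F); print("F mean",F.mean(0).round(3),"sd",F.std(0).round(2)); return im
E
python3 - <<'E'
from h import *
s=favg(12)
T=S(-.097,0,.2526); to(T,-72); 
overlay(s,"scene",[],272,140,307,185,13,"pics/s8.png")
E
```

```text
F mean [ 0.055 -0.187 -4.57 ] sd [0.66 0.42 0.37]
clock 10.65 pos [0.5326 0.134  0.244 ] jaw -72.24 tilt [ 0.0091  0.0064 -0.9999] F [-0.32 -0.09 -4.83] open 0.0392 j7 [-0.8   0.55  0.66  2.09 -0.55  0.67 -1.02]
 tool shift mm [-8.6  0.5 -1.1] turn deg -0.24
```

View pics/s8.png

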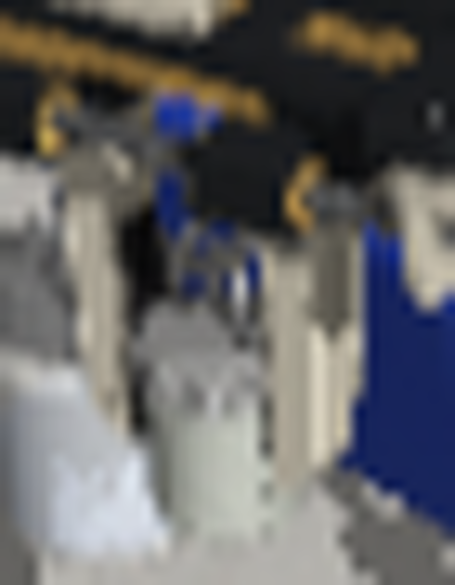

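Call:
{"fn": "step_arm", "kwargs": {
  "increments": [
    [[4,0,0],0],
    [[4,0,0],0],
    [[4,0,0],0],
    [[4,0,0],0],
    [[4,0,0],0]
  ]
}}

```text
clock: 11.15
ee_pos: [0.533, 0.1341, 0.2227]
eef_rot: [0.107, 0.702, 0.111, -0.695]
wrist_force: [-0.3, 0.6, -2.6]
opening: 0.0394
```

Run:
```python
from h import *
s=favg(6)
T=S(-.097,0,.1752); to(T,-72); cv2.imwrite("pics/scene9.png",cv2.cvtColor(s,cv2.COLOR_RGB2BGR))
overlay(s,"scene",[S(-.097,0,.2125)],265,115,355,195,8,"pics/s9.png")
```

```text
F mean [-0.72  -0.459 -3.233] sd [0.4  0.63 0.67]
clock 11.45 pos [0.5329 0.1341 0.2232] jaw -72.24 tilt [ 0.0098  0.0066 -0.9999] F [-0.78 -0.65 -3.98] open 0.0393 j7 [-0.77  0.57  0.63  2.11 -0.59  0.62 -0.99]
 tool shift mm [48.1  0.6 -0.1] turn deg -0.24
```

View pics/s9.png

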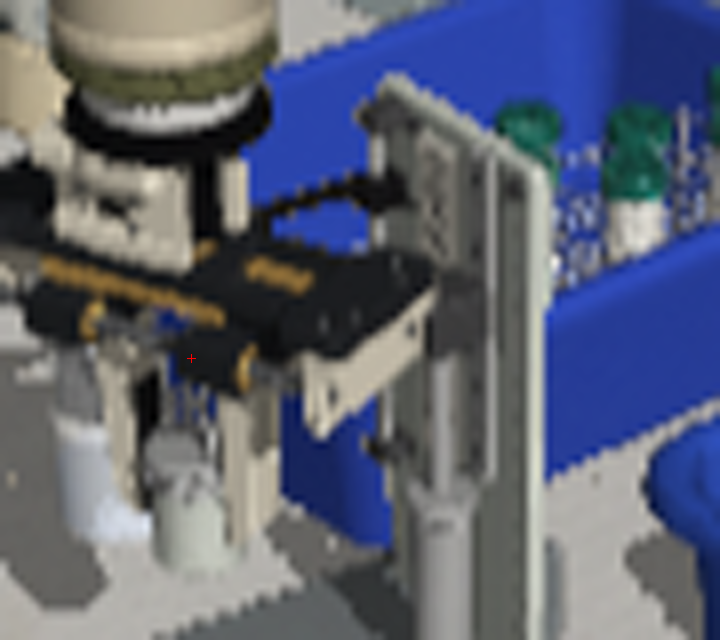

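Call:
{"fn": "step_arm", "kwargs": {
  "increments": [
    [[4,0,0],0],
    [[4,0,0],0],
    [[4,0,0],0],
    [[4,0,0],0],
    [[4,0,0],0]
  ]
}}

```text
clock: 11.95
ee_pos: [0.5331, 0.1342, 0.2023]
eef_rot: [0.107, 0.703, 0.111, -0.695]
wrist_force: [-0.8, -1.1, -1.9]
opening: 0.0394
```

Call:
{"fn": "step_arm", "kwargs": {
  "increments": [
    [[4,0,0],0],
    [[4,0,0],0],
    [[3,0,0],0],
    [[3,0,0],0],
    [[3,0,0],0]
  ]
}}

```text
clock: 12.45
ee_pos: [0.5333, 0.1342, 0.1837]
eef_rot: [0.107, 0.703, 0.111, -0.695]
wrist_force: [-2.2, -0.9, -1.1]
opening: 0.0395
```

Run:
```python
from h import *
s=favg(16)
T=S(-.097,0,.1752); to(T,-72); cv2.imwrite("pics/scene10.png",cv2.cvtColor(s,cv2.COLOR_RGB2BGR))
overlay(s,"scene",[],265,115,355,205,7,"pics/s10.png")
```

```text
F mean [-1.711 -0.776 -0.307] sd [0.37 0.48 0.4 ]
clock 13.25 pos [0.5333 0.1342 0.1839] jaw -72.25 tilt [ 0.0102  0.007  -0.9999] F [-1.41 -0.4  -0.51] open 0.0393 j7 [-0.72  0.62  0.56  2.13 -0.65  0.54 -0.94]
 tool shift mm [ 8.7  0.5 -0.2] turn deg -0.25
```

View pics/s10.png

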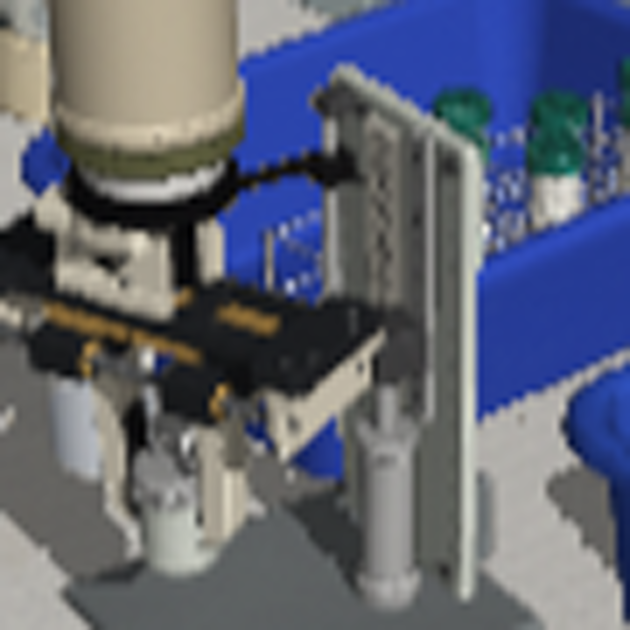

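Fz is near balance, but there's a -1.7 N side force: the eye is riding the valley's inner slope. I'll shift the can toward the front to seat it before going lower.

Call:
{"fn": "step_arm", "kwargs": {
  "increments": [
    [[0,0,1],0],
    [[0,0,1],0],
    [[0,0,1],0],
    [[0,0,0],0],
    [[0,0,0],0]
  ]
}}

```text
clock: 13.75
ee_pos: [0.5318, 0.1334, 0.1844]
eef_rot: [0.107, 0.704, 0.111, -0.693]
wrist_force: [-0.3, 0.0, -1.0]
opening: 0.0394
```

Run:
```python
from h import *
s=favg(14)
T=S(-.097,0,.1752); to(T,-72)
```

```text
F mean [ 0.262 -0.572 -0.924] sd [0.45 0.44 0.68]
clock 14.45 pos [0.5317 0.1333 0.1843] jaw -72.25 tilt [ 0.0135  0.0071 -0.9999] F [ 0.09 -0.68 -0.92] open 0.0393 j7 [-0.72  0.62  0.55  2.14 -0.65  0.53 -0.94]
 tool shift mm [ 9.1  0.2 -1.9] turn deg -0.25
```

Call:
{"fn": "step_arm", "kwargs": {
  "increments": [
    [[2,0,0],0],
    [[2,0,0],0],
    [[2,0,0],0],
    [[1,0,0],0],
    [[0,0,0],0]
  ]
}}

```text
clock: 14.95
ee_pos: [0.5318, 0.1333, 0.1766]
eef_rot: [0.107, 0.704, 0.111, -0.694]
wrist_force: [0.4, -0.7, -0.4]
opening: 0.0394
```

Run:
```python
from h import *
s=favg(24)
T=S(-.097,0,.1752); to(T,-72); cv2.imwrite("pics/scene11.png",cv2.cvtColor(s,cv2.COLOR_RGB2BGR))
overlay(s,"scene",[],265,115,355,205,7,"pics/s11.png")
```

```text
F mean [ 0.226 -0.612 -0.171] sd [0.61 0.44 0.56]
clock 16.15 pos [0.5318 0.1334 0.1768] jaw -72.25 tilt [ 0.0135  0.0071 -0.9999] F [ 0.04 -0.68 -0.37] open 0.0393 j7 [-0.71  0.63  0.54  2.14 -0.67  0.52 -0.93]
 tool shift mm [ 1.6  0.2 -2. ] turn deg -0.25
```

View pics/s11.png

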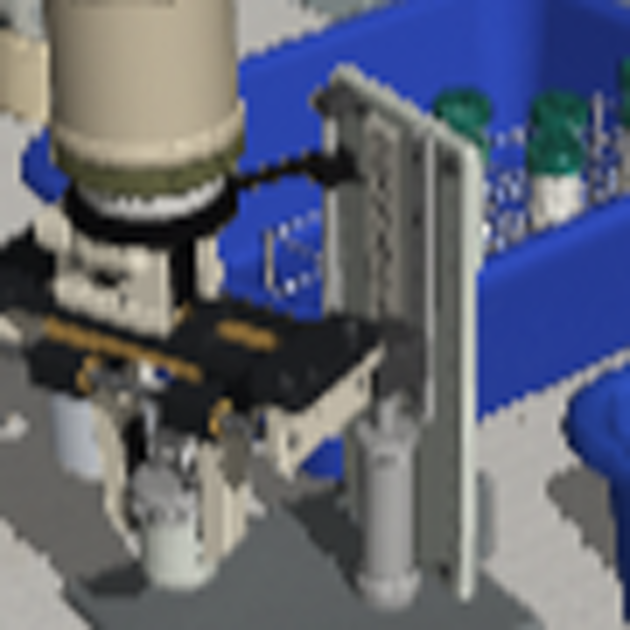

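Call:
{"fn": "step_arm", "kwargs": {
  "increments": [
    [[1,1,0],0],
    [[1,0,0],0],
    [[0,0,0],0],
    [[0,0,0],0],
    [[0,0,0],0]
  ]
}}

```text
clock: 16.65
ee_pos: [0.5319, 0.1323, 0.1745]
eef_rot: [0.107, 0.704, 0.111, -0.694]
wrist_force: [-0.3, 0.0, 0.0]
opening: 0.0395
```

Run:
```python
from h import *
s=favg(24)
T=S(-.097,0,.1752); to(T,-72)
```

```text
F mean [-0.213 -0.52  -0.054] sd [0.38 0.55 0.47]
clock 17.85 pos [0.5319 0.1323 0.1745] jaw -72.25 tilt [ 0.013   0.0071 -0.9999] F [ 0.24 -1.42 -0.4 ] open 0.0391 j7 [-0.7   0.63  0.53  2.14 -0.67  0.51 -0.92]
 tool shift mm [-0.7 -0.9 -2.2] turn deg -0.25
```

Balanced: Fz is about -0.05 ± 0.1 N at roughly 65.6 mm travel. Opening the jaws slightly.

Call:
{"fn": "step_arm", "kwargs": {
  "increments": [
    [[0,0,0],0],
    [[0,0,0],0],
    [[0,0,0],0],
    [[0,0,0],0],
    [[0,0,0],0]
  ],
  "gripper": 0.47
}}

```text
clock: 18.35
ee_pos: [0.532, 0.1327, 0.1745]
eef_rot: [0.107, 0.704, 0.111, -0.694]
wrist_force: [-0.2, 0.3, -0.0]
opening: 0.0438
```

Run:
```python
from h import *
s=favg(3)
T=S(-.097,0,.1752); to(T,-72); cv2.imwrite("pics/scene12.png",cv2.cvtColor(s,cv2.COLOR_RGB2BGR))
overlay(s,"scene",[],265,115,355,205,7,"pics/s12.png")
```

```text
F mean [-0.213  0.268 -0.075] sd [0.26 0.16 0.29]
clock 18.5 pos [0.532  0.1326 0.1745] jaw -72.24 tilt [ 0.0132  0.0074 -0.9999] F [-0.58  0.25 -0.35] open 0.0434 j7 [-0.7   0.63  0.53  2.14 -0.67  0.51 -0.92]
 tool shift mm [-0.7 -0.6 -2. ] turn deg -0.24
```

View pics/s12.png

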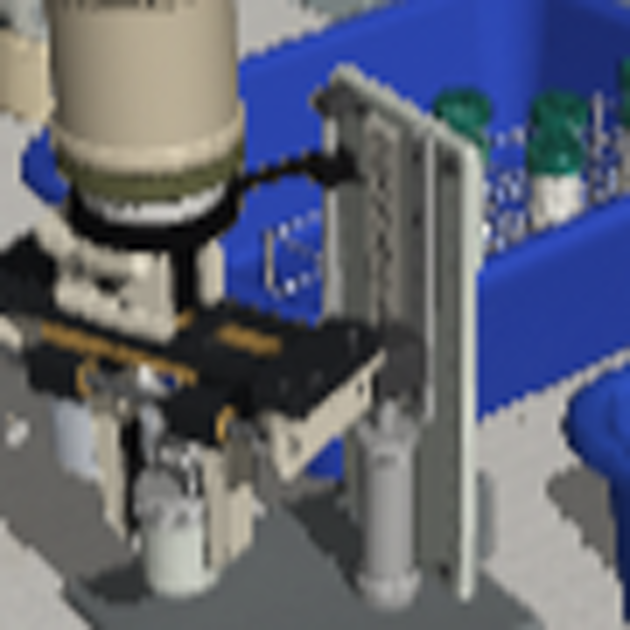

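The can hangs with no visible jump. Opening fully, then withdrawing straight up.

Call:
{"fn": "step_arm", "kwargs": {
  "increments": [
    [[0,0,0],0],
    [[0,0,0],0],
    [[0,0,0],0],
    [[0,0,0],0],
    [[0,0,0],0]
  ],
  "gripper": 0.75
}}

```text
clock: 19.0
ee_pos: [0.532, 0.1326, 0.1745]
eef_rot: [0.107, 0.704, 0.111, -0.694]
wrist_force: [0.0, 0.3, -0.3]
opening: 0.0694
```

Call:
{"fn": "step_arm", "kwargs": {
  "increments": [
    [[-5,0,0],0],
    [[-15,0,0],0],
    [[-25,0,0],0],
    [[-30,0,0],0],
    [[-30,0,0],0]
  ]
}}

```text
clock: 19.5
ee_pos: [0.529, 0.131, 0.2805]
eef_rot: [0.108, 0.701, 0.11, -0.696]
wrist_force: [0.2, 0.5, 0.6]
opening: 0.0699
```

Run:
```python
from h import *
s=grab("scene",13)
T=S(-.097,0,.35); to(T,-72)
overlay(s,"scene",[],265,105,355,205,6,"pics/s13.png")
```

```text
clock 19.55 pos [0.5307 0.1307 0.2846] jaw -72.36 tilt [ 0.0109  0.0063 -0.9999] F [2.17 0.36 3.19] open 0.0694 j7 [-0.85  0.49  0.73  2.06 -0.49  0.75 -1.07]
 tool shift mm [-65.4  -2.2  -4.6] turn deg -0.36
```

View pics/s13.png

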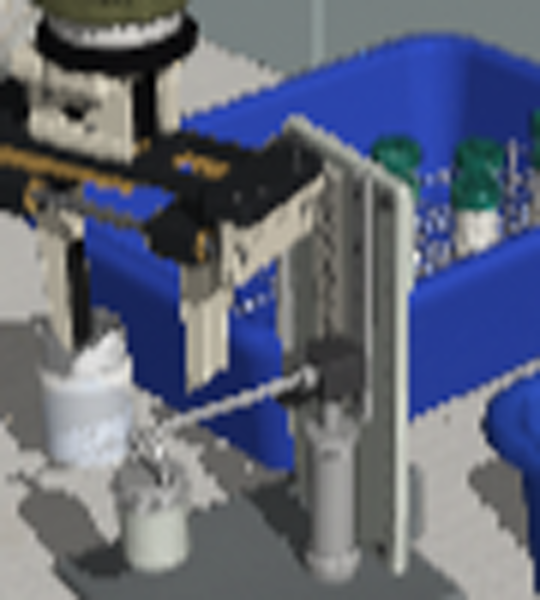

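The can hangs freely on the hook. Raising further and moving over the marker pad with closed fingers.

Call:
{"fn": "step_arm", "kwargs": {
  "increments": [
    [[-20,0,0],5],
    [[-20,0,0],5],
    [[-15,0,0],5],
    [[-10,0,0],5],
    [[0,0,0],4]
  ],
  "gripper": 0
}}

```text
clock: 20.05
ee_pos: [0.5297, 0.1295, 0.3558]
eef_rot: [-0.049, 0.711, -0.041, -0.701]
wrist_force: [0.2, 0.0, 0.5]
opening: 0.0341
```

Run:
```python
from h import *
T=S(-.033,.066,.34); print(T); to(T,-97); rows(T,-97,step=20)
s=grab("scene",14); t=grab("top",14)
overlay(s,"scene",[],265,105,355,205,6,"pics/s14.png")
overlay(t,"top",[],245,145,335,245,6,"pics/t14.png")
```

```text
[0.60528935 0.19152973 0.34      ]
clock 20.05 pos [0.5297 0.1295 0.3558] jaw -97.25 tilt [ 0.0145  0.0102 -0.9998] F [0.16 0.   0.52] open 0.0341 j7 [-1.    0.45  0.96  2.   -0.47  0.92 -1.49]
 tool shift mm [ 17.5 -70.8 -66.9] turn deg -0.25
rows needed 4.9
[[[4, -14, -14], np.float64(-0.3)], [[4, -14, -14], np.float64(0.0)], [[4, -14, -14], np.float64(0.0)], [[4, -14, -14], np.float64(0.0)], [[3, -14, -13], np.float64(0.0)]]
```

View pics/s14.png

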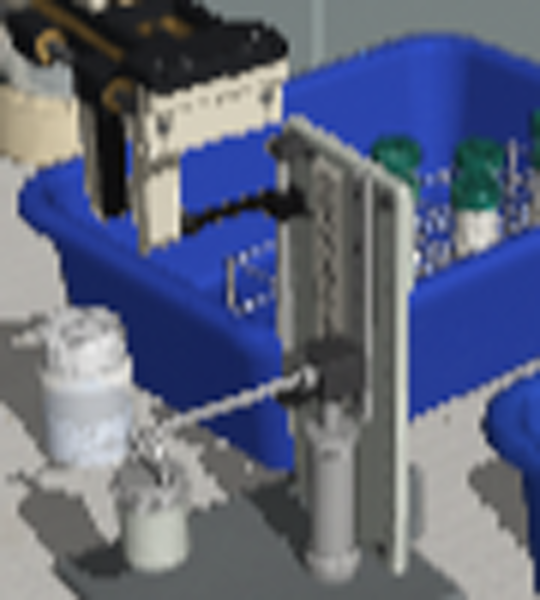

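View pics/t14.png

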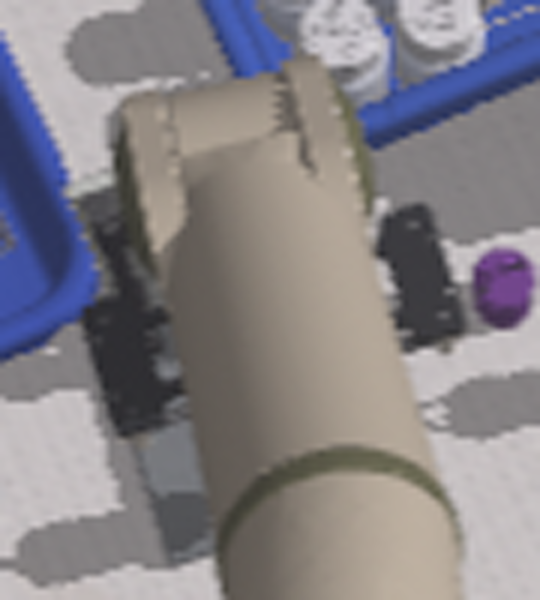

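Run:
```python
from h import *
a=load("scene",0);b=load("scene",14)
k=8
A=cv2.resize(cv2.cvtColor(a,cv2.COLOR_RGB2GRAY),None,fx=k,fy=k,interpolation=cv2.INTER_CUBIC)
B=cv2.resize(cv2.cvtColor(b,cv2.COLOR_RGB2GRAY),None,fx=k,fy=k,interpolation=cv2.INTER_CUBIC)
for (x0,y0,x1,y1) in [(314,142,327,156),(316,142,328,157),(312,145,326,155),(317,143,327,154),(285,148,318,166)]:
    T=A[y0*k:y1*k,x0*k:x1*k]
    r=cv2.matchTemplate(B[y0*k:(y1+45)*k,(x0-6)*k:(x1+6)*k],T,cv2.TM_CCOEFF_NORMED)
    _,m,_,l=cv2.minMaxLoc(r); dx,dy=l[0]/k-6,l[1]/k
    best=None
    for d in np.arange(0,.086,.0005):
        P=S(0,0,.215); e=proj("scene",P-[0,0,d])-proj("scene",P)
        if best is None or abs(e[1]-dy)<best[0]: best=(abs(e[1]-dy),d,e)
    print((x0,y0),"score",round(m,3),"shift",dx,dy,"d",best[1],best[2])
crop(a,305,130,335,190,10,"pics/ca.png");crop(b,305,130,335,190,10,"pics/cb.png")
cv2.imwrite("pics/cab.png",cv2.resize(np.hstack([cv2.imread("pics/ca.png"),cv2.imread("pics/cb.png")]),None,fx=1,fy=1))
```

```text
(314, 142) score 0.893 shift 0.125 17.5 d 0.0655 [ 0.27887336 17.50360545]
(316, 142) score 0.944 shift 0.125 17.625 d 0.066 [ 0.28093493 17.63300088]
(312, 145) score 0.836 shift 0.125 17.625 d 0.066 [ 0.28093493 17.63300088]
(317, 143) score 0.951 shift 0.125 17.625 d 0.066 [ 0.28093493 17.63300088]
(285, 148) score 0.465 shift 0.0 0.125 d 0.0005 [0.00219716 0.13790572]
```

View pics/cab.png

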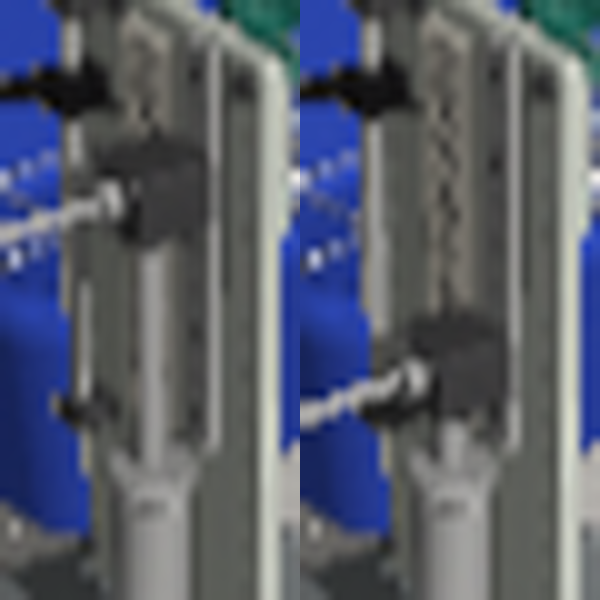

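Vision gives a hook travel of 65.5–66 mm and the lowering gave 65.6 mm, so they agree. Moving over the pad, staying above z = 0.345.

Call:
{"fn": "step_arm", "kwargs": {
  "increments": [
    [[0,-14,-14],-0.3],
    [[0,-14,-14],0],
    [[0,-14,-14],0],
    [[0,-14,-13],0],
    [[0,-11,-9],0]
  ]
}}

```text
clock: 20.65
ee_pos: [0.6007, 0.1893, 0.3553]
eef_rot: [-0.042, 0.709, -0.035, -0.703]
wrist_force: [-0.6, -0.1, 0.2]
opening: 0.0006
```

Run:
```python
from h import *
T=S(-.033,.066,.32); to(T,-97)
s=grab("scene",15); t=grab("top",15)
overlay(s,"scene",[],265,85,355,185,6,"pics/s15.png")
overlay(t,"top",[],235,145,325,245,6,"pics/t15.png")
```

```text
clock 20.65 pos [0.6007 0.1893 0.3553] jaw -96.25 tilt [ 0.0096  0.0101 -0.9999] F [-0.59 -0.15  0.19] open 0.0006 j7 [-0.96  0.56  0.9   1.81 -0.53  1.01 -1.53]
 tool shift mm [35.4 -2.3 -4. ] turn deg 0.75
```

View pics/s15.png

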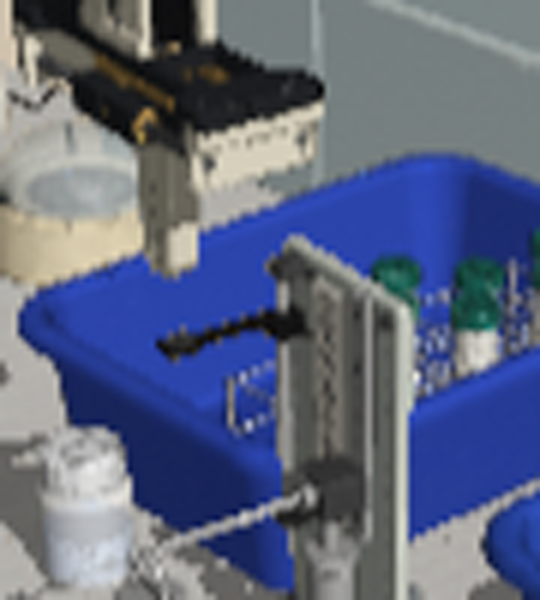

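View pics/t15.png

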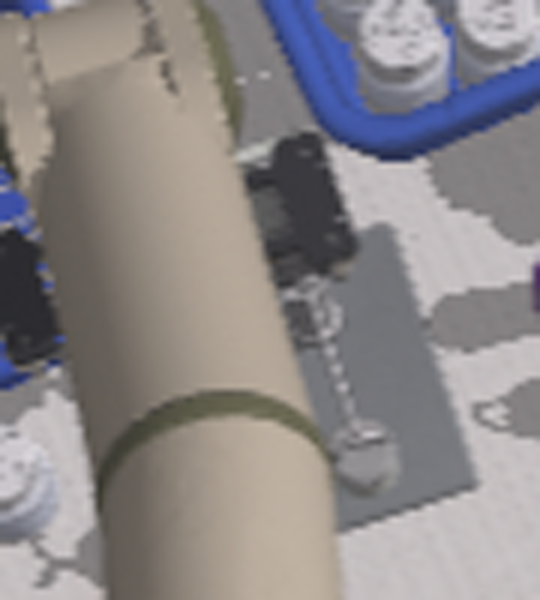

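Run:
```python
from h import *
s=load("scene",15)
P=[S(-.033+a,.066+b,z) for z in(.228,) for a in(-.012,0,.012) for b in(-.01,0,.01)]+[np.array([.6007,.1893,.2713])]
overlay(s,"scene",P,280,110,330,150,16,"pics/s15o.png")
```

```text
(no output)
```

View pics/s15o.png

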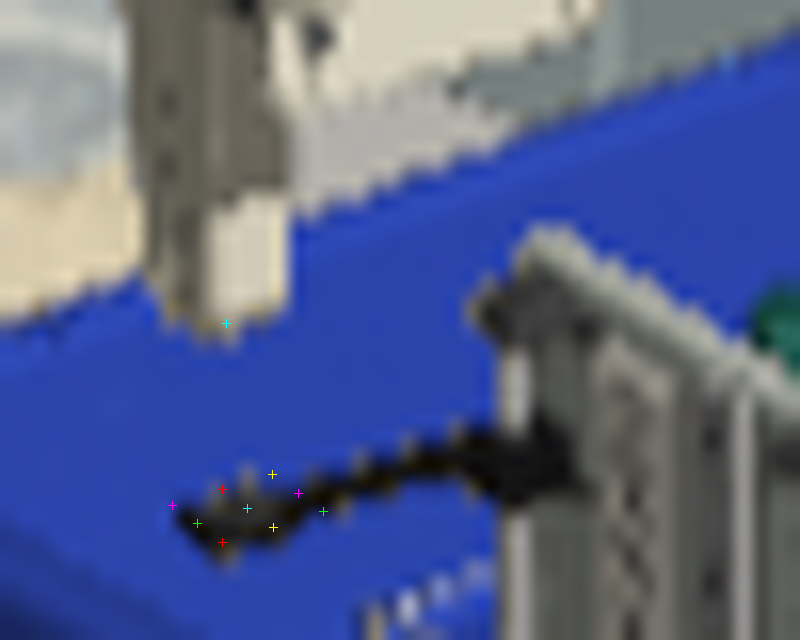

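The pad overlay fits, with its top at about z = 0.228. Aligning and coming down to just above it.

Call:
{"fn": "step_arm", "kwargs": {
  "increments": [
    [[0,-2,-3],0.7],
    [[6,0,0],0],
    [[10,0,0],0],
    [[10,0,0],0],
    [[6,0,0],0]
  ]
}}

```text
clock: 21.25
ee_pos: [0.6026, 0.1895, 0.3209]
eef_rot: [-0.047, 0.709, -0.04, -0.703]
wrist_force: [0.2, 0.0, -1.0]
opening: 0.0001
```

Run:
```python
from h import *
T=S(-.034,.066,.2373); to(T,-97)
s=grab("scene",16)
overlay(s,"scene",[],280,110,330,150,14,"pics/s16.png")
```

```text
clock 21.25 pos [0.6026 0.1895 0.3209] jaw -97.03 tilt [ 0.0088  0.0098 -0.9999] F [ 0.16  0.05 -0.98] open 0.0001 j7 [-0.94  0.6   0.87  1.85 -0.57  0.95 -1.5 ]
 tool shift mm [83.6 -1.4 -0.8] turn deg -0.03
```

View pics/s16.png

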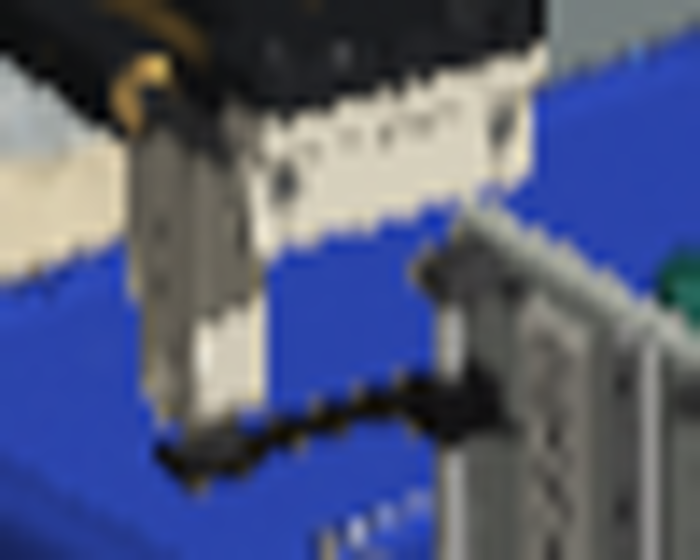

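Call:
{"fn": "step_arm", "kwargs": {
  "increments": [
    [[4,-1,-1],0],
    [[4,0,0],0],
    [[4,0,0],0],
    [[4,0,0],0],
    [[4,0,0],0]
  ]
}}

```text
clock: 21.8
ee_pos: [0.6035, 0.1903, 0.2991]
eef_rot: [-0.047, 0.708, -0.04, -0.703]
wrist_force: [-0.9, 0.1, 1.7]
opening: 0.0007
```

Run:
```python
from h import *
s=favg(3)
T=S(-.034,.066,.2373); to(T,-97)
overlay(s,"scene",[],280,110,330,150,14,"pics/s17.png")
```

```text
F mean [ 0.17   0.029 -0.107] sd [0.52 0.55 0.28]
clock 21.95 pos [0.6036 0.1903 0.299 ] jaw -97.05 tilt [ 0.0075  0.0094 -0.9999] F [0.46 0.03 0.26] open 0.0003 j7 [-0.92  0.62  0.85  1.86 -0.59  0.92 -1.48]
 tool shift mm [61.7 -0.7 -0.1] turn deg -0.05
```

View pics/s17.png

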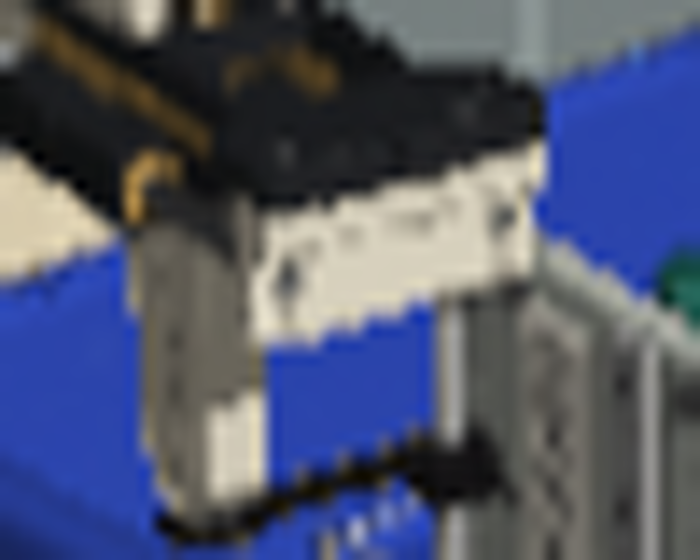

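The marker follows down. Continuing at 5 mm per row, stopping short of the target.

Call:
{"fn": "step_arm", "kwargs": {
  "increments": [
    [[5,0,0],0],
    [[5,0,0],0],
    [[5,0,0],0],
    [[5,0,0],0],
    [[5,0,0],0]
  ]
}}

```text
clock: 22.45
ee_pos: [0.604, 0.1903, 0.2729]
eef_rot: [-0.047, 0.709, -0.04, -0.703]
wrist_force: [-1.5, 0.4, 1.6]
opening: 0.0003
```

Call:
{"fn": "step_arm", "kwargs": {
  "increments": [
    [[5,-1,0],0],
    [[5,0,0],0],
    [[5,0,0],0],
    [[5,0,0],0],
    [[4,0,0],0]
  ]
}}

```text
clock: 22.95
ee_pos: [0.6043, 0.1913, 0.2463]
eef_rot: [-0.047, 0.708, -0.04, -0.703]
wrist_force: [-0.9, -1.0, 1.8]
opening: 0.0004
```

Run:
```python
from h import *
s=favg(3); cv2.imwrite("pics/scene18.png",cv2.cvtColor(s,cv2.COLOR_RGB2BGR))
T=S(-.034,.066,.2373); to(T,-97)
overlay(s,"scene",[],265,95,355,195,6,"pics/s18.png")
```

```text
F mean [ 0.333 -0.453  0.336] sd [0.27 0.37 0.77]
clock 23.1 pos [0.6043 0.1915 0.2465] jaw -97.07 tilt [ 0.008   0.009  -0.9999] F [ 0.13 -0.69  0.23] open 0.0001 j7 [-0.88  0.68  0.79  1.91 -0.66  0.83 -1.43]
 tool shift mm [ 9.2 -0.   0.1] turn deg -0.07
```

View pics/s18.png

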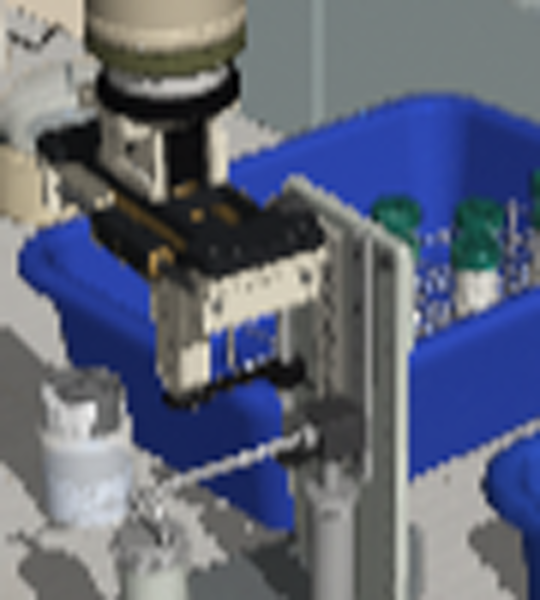

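Call:
{"fn": "step_arm", "kwargs": {
  "increments": [
    [[2,0,0],0],
    [[2,0,0],0],
    [[2,0,0],0],
    [[0,0,0],0],
    [[0,0,0],0]
  ]
}}

```text
clock: 23.6
ee_pos: [0.6046, 0.1917, 0.2405]
eef_rot: [-0.047, 0.709, -0.04, -0.703]
wrist_force: [1.0, 0.1, 0.8]
opening: 0.0006
```

Run:
```python
from h import *
s=favg(3); cv2.imwrite("pics/scene19.png",cv2.cvtColor(s,cv2.COLOR_RGB2BGR))
T=S(-.034,.066,.2373); to(T,-97)
k=8
G=lambda i:cv2.resize(cv2.cvtColor(i,cv2.COLOR_RGB2GRAY),None,fx=k,fy=k,interpolation=cv2.INTER_CUBIC)
def shift(A,B,x0,y0,x1,y1,down=60):
    r=cv2.matchTemplate(B[y0*k:(y1+down)*k,(x0-5)*k:(x1+5)*k],A[y0*k:y1*k,x0*k:x1*k],cv2.TM_CCOEFF_NORMED)
    _,m,_,l=cv2.minMaxLoc(r); return round(m,3),l[0]/k-5,l[1]/k
A=G(load("scene",0));B=G(s)
def toz(P,dy):
    ds=np.arange(0,.12,.0002); e=[proj("scene",P-[0,0,d])[1]-proj("scene",P)[1] for d in ds]; return ds[np.argmin(abs(np.array(e)-dy))]
for b in[(316,142,328,157),(317,143,327,154)]:
    r=shift(A,B,*b); print("carriage",r,toz(S(0,0,.215),r[2]))
P=S(.03,.066,.219)
for b in[(304,131,317,144),(306,133,316,143),(302,133,317,142)]:
    r=shift(A,B,*b); print("marker",r,toz(P,r[2]))
print(proj("scene",P))
```

```text
F mean [0.528 0.222 0.089] sd [0.39 0.56 0.3 ]
clock 23.75 pos [0.6046 0.1917 0.2405] jaw -97.06 tilt [ 0.0087  0.0095 -0.9999] F [0.02 0.65 0.3 ] open 0.0005 j7 [-0.88  0.68  0.78  1.91 -0.67  0.82 -1.43]
 tool shift mm [3.2 0.1 0.3] turn deg -0.06
carriage (0.934, 0.125, 17.5) 0.0654
carriage (0.948, 0.125, 17.5) 0.0654
marker (0.816, 0.5, 19.5) 0.075
marker (0.909, 0.625, 19.5) 0.075
marker (0.844, 0.5, 19.625) 0.0756
[311.21769451 138.77323214]
```

Call:
{"fn": "step_arm", "kwargs": {
  "increments": [
    [[1,0,0],0],
    [[1,0,0],0],
    [[1,0,0],0],
    [[0,0,0],0],
    [[0,0,0],0]
  ]
}}

```text
clock: 24.25
ee_pos: [0.6046, 0.1917, 0.2376]
eef_rot: [-0.047, 0.709, -0.04, -0.703]
wrist_force: [-0.1, -0.1, 2.2]
opening: 0.0006
```

Run:
```python
from h import *
T=S(-.034,.066,.2373); to(T,-97)
s=grab("scene",20)
overlay(s,"scene",[S(.03,.04,.210-.0655)],295,130,335,185,12,"pics/s20.png")
```

```text
clock 24.25 pos [0.6046 0.1917 0.2376] jaw -97.06 tilt [ 0.0088  0.0097 -0.9999] F [-0.13 -0.15  2.17] open 0.0006 j7 [-0.88  0.69  0.78  1.91 -0.67  0.81 -1.42]
 tool shift mm [0.3 0.1 0.3] turn deg -0.06
```

View pics/s20.png

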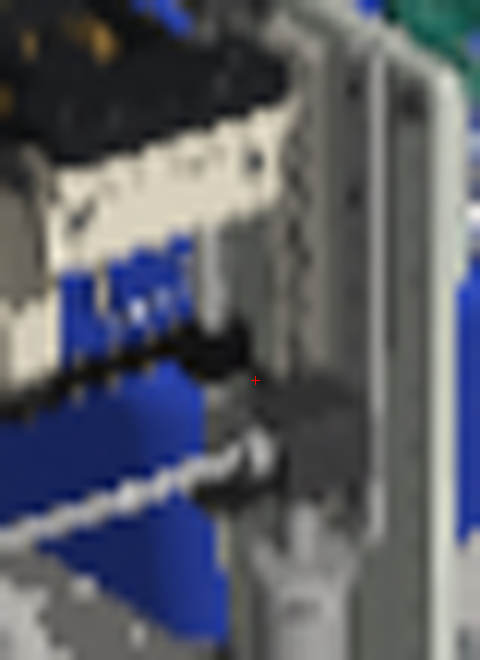

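The marker is set at 65.4 mm by tool height. Withdrawing straight up and then away.

Call:
{"fn": "step_arm", "kwargs": {
  "increments": [
    [[-5,0,0],0],
    [[-15,0,0],0],
    [[-30,0,0],0],
    [[-35,0,0],0],
    [[-30,0,0],0]
  ]
}}

```text
clock: 24.8
ee_pos: [0.6023, 0.1903, 0.3556]
eef_rot: [-0.046, 0.707, -0.042, -0.705]
wrist_force: [1.0, 0.6, 0.5]
opening: 0.0006
```

Call:
{"fn": "step_arm", "kwargs": {
  "increments": [
    [[-10,0,20],0],
    [[0,0,40],0],
    [[0,0,45],0],
    [[0,-30,35],0],
    [[0,-30,20],0]
  ]
}}

```text
clock: 25.3
ee_pos: [0.4514, 0.2644, 0.3755]
eef_rot: [-0.053, 0.71, -0.044, -0.701]
wrist_force: [-0.2, 0.7, 0.5]
opening: -0.0
```

Call:
{"fn": "step_arm", "kwargs": {
  "increments": [
    [[0,-45,0],0],
    [[0,-45,0],0],
    [[0,-45,0],0],
    [[0,-40,0],0],
    [[0,0,0],0]
  ]
}}

```text
clock: 25.8
ee_pos: [0.4705, 0.4486, 0.3847]
eef_rot: [-0.053, 0.71, -0.038, -0.701]
wrist_force: [-0.5, -0.0, 0.1]
opening: 0.0005
```

Run:
```python
from h import *
T=S(-.034,.066,.2373); to(T,-97)
s=grab("scene",21);t=grab("top",21)
overlay(s,"scene",[],265,115,365,225,5,"pics/s21.png")
crop(s,295,130,335,185,12,"pics/s21z.png")
crop(t,235,155,335,255,6,"pics/t21.png")
k=8
G=lambda i:cv2.resize(cv2.cvtColor(i,cv2.COLOR_RGB2GRAY),None,fx=k,fy=k,interpolation=cv2.INTER_CUBIC)
def shift(A,B,x0,y0,x1,y1,down=60):
    r=cv2.matchTemplate(B[y0*k:(y1+down)*k,(x0-5)*k:(x1+5)*k],A[y0*k:y1*k,x0*k:x1*k],cv2.TM_CCOEFF_NORMED)
    _,m,_,l=cv2.minMaxLoc(r); return round(m,3),l[0]/k-5,l[1]/k
A=G(load("scene",0));B=G(s)
def toz(P,dy):
    ds=np.arange(0,.12,.0002); e=[proj("scene",P-[0,0,d])[1]-proj("scene",P)[1] for d in ds]; return ds[np.argmin(abs(np.array(e)-dy))]
for b in[(316,142,328,157),(317,143,327,154)]:
    r=shift(A,B,*b); print("carriage",r,toz(S(0,0,.215),r[2]))
for b in[(304,131,317,144),(306,133,316,143),(289,139,304,147)]:
    r=shift(A,B,*b); print("marker",r,toz(S(.03,.066,.219),r[2]),toz(S(-.033,.066,.219),r[2]))
```

```text
clock 25.8 pos [0.4705 0.4486 0.3847] jaw -97.42 tilt [ 0.0141  0.0198 -0.9997] F [-0.53 -0.02  0.11] open 0.0005 j7 [-1.44  0.58  0.97  1.74 -0.54  1.09 -1.99]
 tool shift mm [ 144.2  240.6 -164.2] turn deg -0.42
carriage (0.932, 0.125, 17.5) 0.0654
carriage (0.945, 0.125, 17.5) 0.0654
marker (0.797, 0.5, 20.25) 0.078 0.077
marker (0.908, 0.625, 20.25) 0.078 0.077
marker (0.504, 0.125, 21.125) 0.0816 0.0804
```

View pics/s21.png

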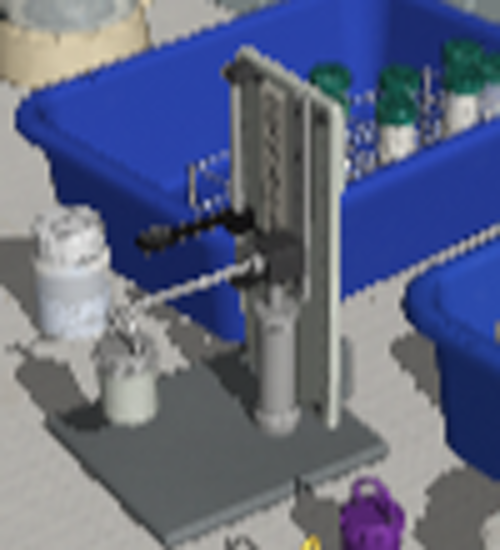

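View pics/s21z.png

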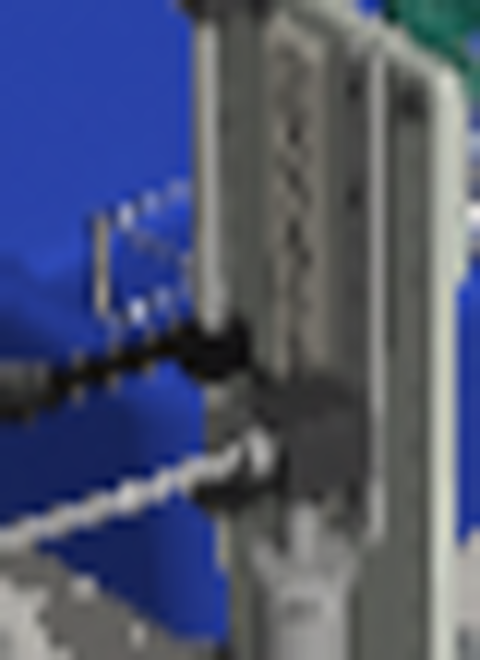

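View pics/t21.png

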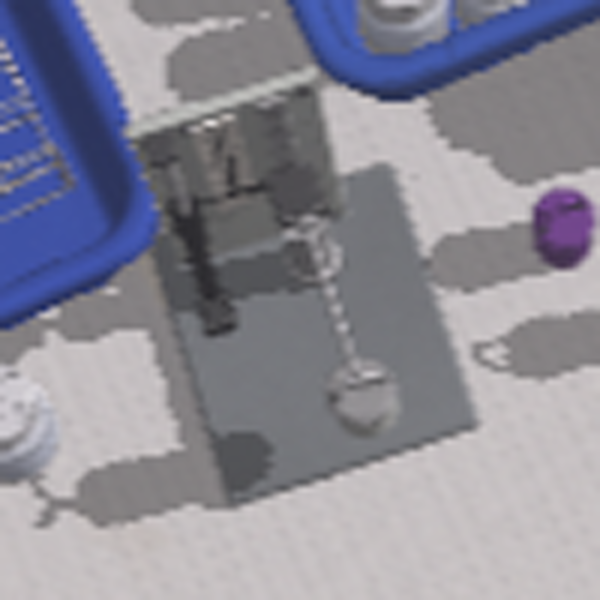

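Run:
```python
from h import *
def z(im,x0,y0,x1,y1,k):
    c=cv2.resize(im[y0:y1,x0:x1],None,fx=k,fy=k,interpolation=cv2.INTER_LANCZOS4)
    c=np.clip(c.astype(float)*1.8,0,255).astype(np.uint8); return cv2.cvtColor(c,cv2.COLOR_RGB2BGR)
a=load("scene",0);b=load("scene",21);m=load("scene",16)
A=z(a,303,128,333,160,13);B=z(b,303,146,333,178,13)
cv2.imwrite("pics/e_s.png",np.hstack([A,B]))
a=load("top",0);b=load("top",21)
cv2.imwrite("pics/e_t.png",np.hstack([z(a,255,165,300,205,8),z(b,255,165,300,205,8)]))
```

```text
(no output)
```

View pics/e_s.png

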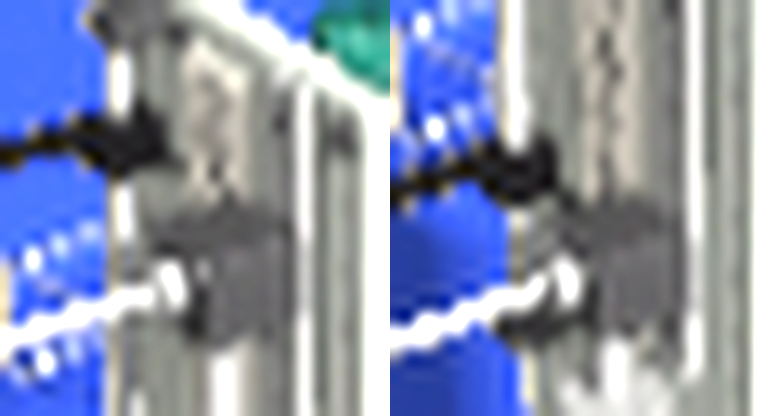

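View pics/e_t.png

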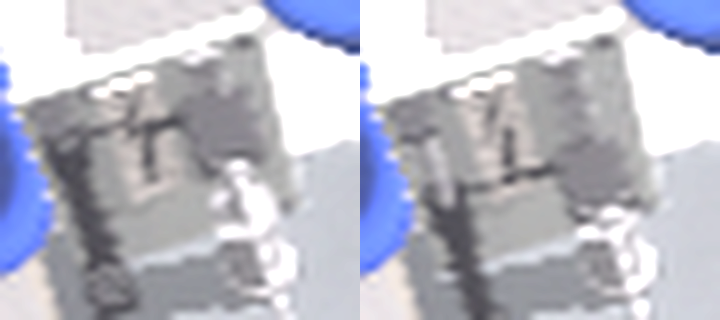

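Run:
```python
from h import *
b=grab("scene",22)
a=load("scene",0)
d=cv2.absdiff(a,b).max(2)>60; n,l,st_,c=cv2.connectedComponentsWithStats(d.astype(np.uint8))
print([list(map(int,s)) for s in st_[1:] if s[4]>12])
c=load("scene",21); print("change 21-22 near stand",int((cv2.absdiff(b,c).max(2)[120:220,265:345]>30).sum()))
```

```text
[[16, 0, 10, 28, 34], [62, 0, 67, 174, 2991], [165, 0, 67, 92, 1787], [29, 39, 6, 17, 17], [43, 69, 34, 8, 59], [32, 76, 39, 17, 182], [210, 93, 10, 16, 83], [40, 103, 5, 14, 19], [50, 103, 3, 12, 18], [177, 107, 33, 27, 295], [127, 123, 9, 16, 71], [46, 126, 7, 23, 32], [291, 136, 24, 9, 70], [304, 151, 6, 4, 16], [53, 152, 4, 9, 13], [285, 153, 18, 9, 44], [299, 153, 15, 11, 40], [263, 158, 9, 4, 18], [318, 158, 4, 14, 39], [290, 166, 25, 10, 51], [286, 181, 6, 5, 16], [268, 184, 14, 14, 105], [288, 191, 8, 9, 54], [64, 193, 4, 7, 19], [67, 201, 5, 13, 13], [140, 210, 26, 72, 217], [126, 216, 20, 51, 99], [76, 230, 30, 64, 266], [59, 235, 19, 45, 119], [369, 244, 14, 15, 79], [394, 251, 7, 7, 19], [393, 259, 10, 13, 74]]
change 21-22 near stand 0
```

View pics/scene22.png

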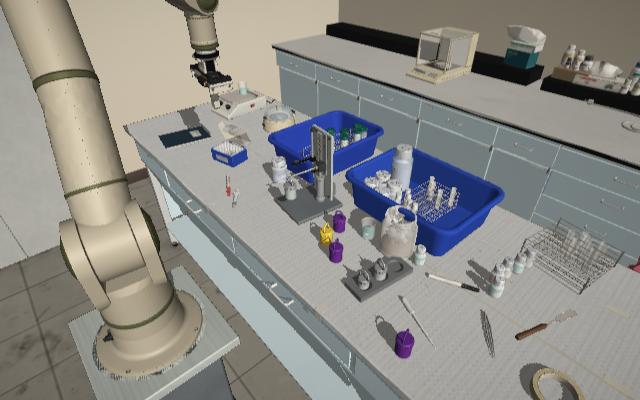

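Only the expected things changed: the can, hook, marker, arm and their shadows. The stand area is identical between the last two frames.

Run:
```python
from h import *
print(bot.sign_off(), bot.read_state()["clock"])
```

```text
the job is handed in; nothing more can be done
the job is handed in; nothing more can be done
```

The largest canister hangs still on the balance hook, the marker is set level with the pointer, and the job was handed in at about 26 s. I gripped the can in its well and threaded its eye over the hook. I lowered it until the wrist force read about zero (-0.05 ± 0.1 N), then let go and slid the marker down with closed fingertips.

**Side force while lowering:** a sideways force of about 1.7 N showed the eye was riding the valley's inner slope. I moved the can a few millimetres toward the front to seat it before letting go.

**Hook travel:** two measures agree, 65.6 mm from the lowering and 65.4–66 mm from the pictures. That fits the weight felt at the wrist, about 4.6 N (roughly 0.47 kg).

**Marker:** it stands at about 65.4 mm, judged from the fingertip height while pressing the pad. The pictures are too coarse to confirm this to the millimetre. They show no visible step between the marker line and the pointer, and a rough camera fix of the pad's starting height fits.

**Last look:** two pictures just before hand-in were identical around the balance. The other canisters and bystanders had not visibly moved, and the arm was clear of everything. I did not record the hook continuously during release; the pictures before and after show no jump.

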